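# Prop the shaker guard and take out the sample jar

## Robot

A 6-joint arm with a two-finger parallel gripper is mounted at the origin on a cart in front of the work surface, level with it; the furniture and walls round the work are solid. World frame = base frame: x ahead of the robot, y to its left, z up, the work surface at z = 0. Lengths are in m, angles in rad, forces in N, time in s.
With the tool pointing down it reaches from about 0.4 to 0.825 m from the base axis. Payload 7 kg.
Tool frame: the origin (TCP) lies midway between the tips of the shut fingers; the grasp point (between the pads) lies 19 mm behind it; z points along the fingers, y is the line along which they close (so a half turn about z gives the same grasp; the last joint's range is limited). The gripper opens to 88 mm and grips with 3 to 60 N. Pads are 19 mm wide; open, the fingers measure 130 mm over their backs; the gripper's body (78 mm by 193 mm) begins 47 mm behind the grasp point.
Start: joints at [1.405, 0.359, 0.012, 0, -1.224, -0.288], TCP at [0.296, 0.607, 0.227] pointing down, gripper open.
Joint ranges: [-3.07, 3.07], [-1.43, 2.12], [-1.02, 1.25], [-3.03, 1.67], [-3.05, -0], [-3.03, 3.03]. Speed limits (rad/s): [2.39, 2.39, 3.01, 3.14, 3.14, 3.14].

## Interface

Orientations are given as [roll, pitch, yaw] about the fixed x, y, z axes, in that order (R = Rz(yaw) Ry(pitch) Rx(roll)).
In Python, from station import arm gives the robot as it stands.
- The arm moves only by the tool servo_tool, never from a script. Its argument "deltas" is a list of rows, each a list of 7 numbers: the closure, from -1 (fully open) to 1 (shut), then the shift along the tool's x, y, z in mm, then the turn, a rotation vector about the tool's x, y, z in degrees. In form: [[gripper, x, y, z, ax, ay, az], ...]. A call has 1 to 20 rows; each row shifts and turns the commanded pose from where the row before left it, along the tool's axes as they then stand; what a row does not reach is not made up. A row lasts 1/12 s, in which the tool goes at most 41.7 mm and 7.16 degrees, less where a joint would pass 70% of its speed; a pose out of reach is approached as far as the arm can. A call is refused whole if a number of a shift passes 41.7 or a number of a turn 7.16, either way. A call with a gripper value outside its range is refused whole. The fingers move at their own pace and stop on an object; "squeeze" is the grip in N (left out, the last holds). Time passes only in rows, so rows that do not move let the fingers close. It gives the time, the measured TCP pose, the force, the opening and the grip force at its end, in the units of the state.
- arm.get_state(): the state, without advancing time (a new reading comes with each control period).
- arm.grab_frame(name): name is "scene" or "top"; returns a dict with "color" (420x560x3 uint8, red, green, blue), "K" (3x3 intrinsics, pixels), "distortion" ([k1, k2, p1, p2, k3] as OpenCV has them; the pictures are not rectified), "position" and "orientation" of the camera in the world. Camera axes: x right, y down, z forward; pixel columns grow to the right and rows downward; lengths in m; the calibration is good to about 2 mm. A picture is of the moment at which its call begins. There is no depth.
- arm.job_done(): hands the job in; it is judged then, once.
Trained networks look in a picture, given as the dict that the camera call returned (one of the last four; its "shot" number tells which), for a name from the list of things; names that differ only in an ending like _2 or _b are one class to them, and where a whole thing is asked for, a point or a joint stands for the part that bears it (a point fixed in the world has none). Each returns a list of dicts, best first, with "conf" (0 to 1); they miss things now and then, are a little off and sometimes report something else, mostly with a low value. They report only what shows in the picture. A call takes as long as a camera call. They do not tell look-alikes from the thing itself.
- arm.recognise(query, picture): "at" ([x, y, z] in m, in the coordinates of the camera as it stood for that picture, good to about 4 mm: the middle of the surface that is visible of it).
The state is a dict: "t": time; "q": joint angles; "qd": joint speeds; "joint_efforts": joint torques, N m; "eef_pos": TCP position; "ee_rot": TCP orientation; "force": force on the tool from outside, world axes, zero at the start; "moment": the same for the moment, N m; "width": finger opening in m; "gripper_force": force on a finger pad.
Only numpy, scipy, OpenCV 4.12 (cv2) and the standard library are available. Lean on these libraries where they do the work, as an engineer would, in place of code of your own. Each camera call takes 0.05 s, during which the arm holds its last target. There are 200 camera calls.

## Task

The sample jar on the bench shaker is ready. Raise the shaker's guard flap until it stands nearly upright, swing the prop stay on its side fully up, and let the flap back down so that it rests on the stay; then reach in under the propped flap, take the jar out and stand it upright in the white tray. Set the jar down rather than dropping it, leave the flap propped, and do not push the other things about.

Things in the scene. Friction and masses are not known exactly. Their poses are not given: they have to be found in the camera images.
- shaker: grey bench shaker, fixed, with clear side windows (inside y +-120 mm, 126 high) and a clear guard flap on top at 130. x -80 (front, panel 70 mm high) to +105 mm (back wall from 95); 250 mm wide. Origin on the worktop under the middle of the jar seat; +x to its back (hinge), -y to the side with the prop stay. Jar seat: pad at z 33 mm with a 5 mm high rim, 67 mm inside diameter.
- guard_flap (a joint): guard flap angle, rad: 0 closed (level), grows as its front edge rises about the rear hinge, stop at 1.55. Clear pane in a metal frame, 166 mm from hinge to front edge, 250 mm wide, front apron turned down 36 mm, 0.55 kg. The hinge is a little stiff: the flap stays put above about 1.4 rad; let go lower, it sinks shut in 2 to 3 s. Resting on the stay it reads about 1.05.
- flap_hinge (a point): point on the flap's hinge axis (which runs along the shaker's y), middle of the width: shaker frame x 85, y 0, z 130 mm
- flap_handle (a point): middle of the flap's bail handle: a round black sleeve 14 mm thick, 84 mm long, along the shaker's y, 40 mm in front of the flap's front edge and 23 mm above the flap (shaker frame x -121, z 153 mm when closed); moves with the flap on a 207 mm circle about the hinge. It may turn between the fingers.
- prop_stay (a joint): prop stay angle, rad: 0 stowed (pointing to the front, 15 degrees above level), grows as its free end swings up and back; end stop 1.30 = fully up (nearly upright). Bent steel rod, 155 mm from pivot to cross end; stays where it is left (about 1 N moves it). Raise the flap first, or its bracket jams on the stay. Loaded by the flap's saddle bracket (on its -y edge, 85 mm from the hinge) it reads about 1.23.
- stay_grip (a point): middle of the stay's grip, a black sleeve 16 mm thick and 50 mm long that runs along the shaker's y, sticking out on its -y side (y -154 to -204 mm, middle -181 mm); moves with the stay on a 155 mm circle about the pivot
- stay_pivot (a point): point on the stay's pivot axis (along the shaker's y), beside the grip's middle: shaker frame x 55, y -181, z 50 mm
- shaken_jar: white plastic sample jar with a white screw cap, 60 mm diameter, 85 mm tall, 0.11 kg, standing on the shaker's seat under the flap; origin at the centre of its underside, z up along its axis. Grip it across the body, 50 to 60 mm above its underside.
- tray: white open weighing tray, 90 x 130 mm outside, 84 x 124 mm inside, 22 mm high, floor 3 mm thick, loose; origin at the centre of its underside, x along its short side, y along its long side
- meter: bystander: black handheld meter, 160 x 79 x 34 mm, origin at the centre of its underside
- clamp: bystander: pale clamp fitting, a ring with a lug, 55 x 67 x 12 mm, origin at the centre of its underside
- syringe_1: bystander: plastic syringe, 34 x 148 x 21 mm, origin at the centre of its underside
- other_jar: bystander: sample jar with a red cap on the worktop, 60 mm diameter, 85 mm tall, origin at the centre of its underside
- hex_keys: bystander: hex key set in its holder, 30 x 100 x 20 mm, origin at the centre of its underside
There are look-alikes about, which are no part of the job. What is shaped like the tray but brown is not meant.

How it is judged:
By the outcome, as a careful person would: the job done as asked, in the order asked, and still so for the second after the job is handed in, with the robot touching nothing.
It also fails if it takes over 72 s, if anything falls off the work surface, if the arm or the gripper's body presses on something with over 40 N, if the wrist force passes 120 N, or if a joint passes its speed limit or range.

## Working session

There is one attempt and no reset: what is moved stays moved. The work goes in short steps, Python scripts to look and compute and a tool call to move; the robot and the scene stay as the last step left them, time stands still between calls to the robot, and variables do not carry over. Pictures are saved under pics/ and viewed, at most 10 in all, crops included, and the job is handed in when it is done.

Besides the shell and the picture viewer there is one more tool, called after "Request:" as name([rows], argument=value, ...), one row to a line, values as JSON. servo_tool: Moves the arm, as the interface text tells. Its arguments: {"type":"object","properties":{"deltas":{"type":"array","items":{"type":"array","items":{"type":"number"}}},"squeeze":{"type":"number"}},"required":["deltas"]}

```bash
ls; mkdir -p pics; cat > h.py <<'E'
import numpy as np, cv2, json
from scipy.spatial.transform import Rotation as R
from station import arm
def camR(f):
    o=np.array(f["orientation"],float)
    if o.shape==(3,3): return o
    return R.from_euler('xyz',o).as_matrix() if o.size==3 else R.from_quat(o).as_matrix()
def toW(f,p): return camR(f)@np.array(p)+np.array(f["position"])
def proj(f,P):
    r=camR(f); P=np.atleast_2d(P); c=(P-np.array(f["position"]))@r
    return cv2.projectPoints(c,np.zeros(3),np.zeros(3),np.array(f["K"]),np.array(f["distortion"]))[0][:,0]
def ray(f,uv,z):
    n=cv2.undistortPoints(np.array([[uv]],float),np.array(f["K"]),np.array(f["distortion"]))[0,0]
    d=camR(f)@np.array([n[0],n[1],1]); o=np.array(f["position"]); return o+d*(z-o[2])/d[2]
def save(f,n): cv2.imwrite(f"pics/{n}.png",f["color"][:,:,::-1])
E
python3 - <<'E'
from h import *
s=arm.get_state(); print(s)
for n in("scene","top"):
    f=arm.grab_frame(n); save(f,n+"0"); print(n,f["position"],f["orientation"],f["K"],f["distortion"])
    for q in ["shaker","guard_flap","flap_handle","prop_stay","stay_grip","shaken_jar","tray","meter","clamp","syringe_1","other_jar","hex_keys"]:
        print(q,[(round(r["conf"],2),toW(f,r["at"]).round(3).tolist()) for r in arm.recognise(q,f)[:3]])
E
```

```text
pics
{'t': 0.0, 'q': array([ 1.40511848e+00,  3.59372100e-01,  1.10479699e-02, -3.48583923e-04,
       -1.22409998e+00, -2.88118435e-01]), 'qd': array([-1.32449929e-03, -6.31108943e-05,  1.25261637e-03,  3.70587874e-04,
       -7.28943852e-05, -8.55336864e-04]), 'joint_efforts': array([-7.61769461e-04, -5.82721603e+01,  2.93061626e+01,  6.99701920e+00,
        6.94390954e-03, -1.63977584e-04]), 'eef_pos': array([0.295705  , 0.60622869, 0.22562779]), 'ee_rot': array([ 3.13993885e+00, -1.48392148e-04, -4.53914869e-01]), 'force': array([ 0.06251849,  0.17873527, -0.35919525]), 'moment': array([ 0.01513049,  0.00424465, -0.06108209]), 'gripper_force': 0.0, 'width': 0.08747101391507331}
scene [0.21352029 0.365125   0.9336731 ] [-2.42509706 -0.00843866 -2.70304769] [[439.55134349   0.         287.36959776]
 [  0.         439.55134349 207.76105227]
 [  0.           0.           1.        ]] [-0.02981121  0.          0.          0.          0.        ]
shaker [(0.81, [0.58, -0.061, 0.134])]
guard_flap [(0.8, [0.584, -0.078, 0.129]), (0.54, [0.511, -0.419, 0.008])]
flap_handle [(0.97, [0.582,
[... 730 characters left out ...]
         1.        ]] [0.0179426 0.        0.        0.        0.       ]
shaker [(0.92, [0.577, -0.095, 0.131]), (0.16, [0.504, -0.24, 0.119])]
guard_flap [(0.76, [0.582, -0.091, 0.132]), (0.31, [0.359, -0.452, 0.022])]
flap_handle [(0.95, [0.582, -0.086, 0.133])]
prop_stay [(0.78, [0.502, -0.24, 0.116])]
stay_grip [(0.52, [0.508, -0.239, 0.121])]
shaken_jar []
tray [(0.77, [0.509, -0.419, 0.007]), (0.73, [0.391, -0.638, 0.001])]
meter [(0.89, [0.391, -0.241, 0.026]), (0.4, [0.671, -0.358, 0.067])]
clamp [(0.59, [0.432, 0.026, 0.016]), (0.16, [0.502, -0.239, 0.116])]
syringe_1 [(0.69, [0.665, -0.453, 0.02])]
other_jar [(0.8, [0.673, -0.361, 0.067])]
hex_keys [(0.68, [0.363, -0.452, 0.017])]
```

View pics/scene0.png

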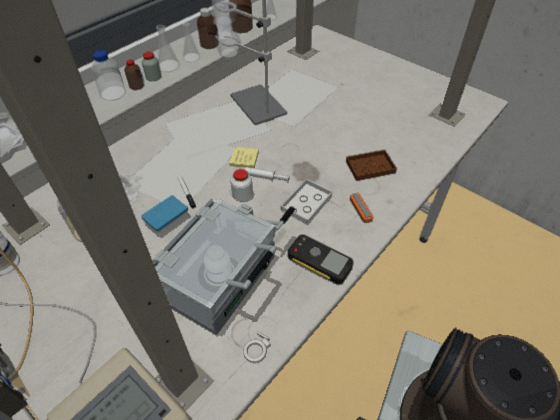

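View pics/top0.png

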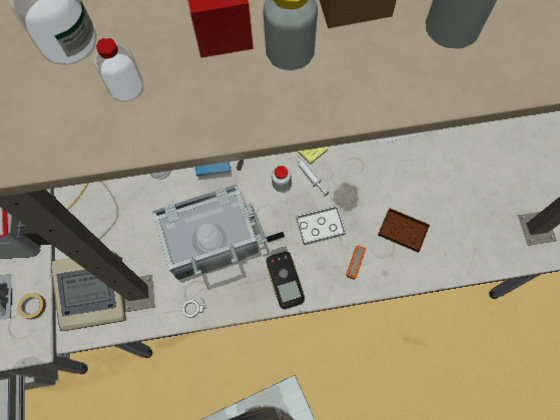

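```bash
cat >> h.py <<'E'
def sh2w(p,pose):
    x,y,a=pose; p=np.atleast_2d(p)/1000.
    c,s=np.cos(a),np.sin(a); return np.c_[x+c*p[:,0]-s*p[:,1],y+s*p[:,0]+c*p[:,1],p[:,2]]
E
python3 - <<'E'
from h import *
a=arm.grab_frame("scene"); b=arm.grab_frame("top")
def box(f,x0,x1,y0,y1,k,n):
    cv2.imwrite(f"pics/{n}.png",cv2.resize(f["color"][y0:y1,x0:x1,::-1],None,fx=k,fy=k,interpolation=cv2.INTER_CUBIC))
A=cv2.resize(a["color"][190:350,140:340,::-1],None,fx=4,fy=4,interpolation=cv2.INTER_CUBIC)[:600,:800]
B=cv2.resize(b["color"][170:320,145:345,::-1],None,fx=4,fy=4,interpolation=cv2.INTER_CUBIC)
cv2.imwrite("pics/ca.png",A);cv2.imwrite("pics/cb.png",B)
E
```

```text
(no output)
```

View pics/ca.png

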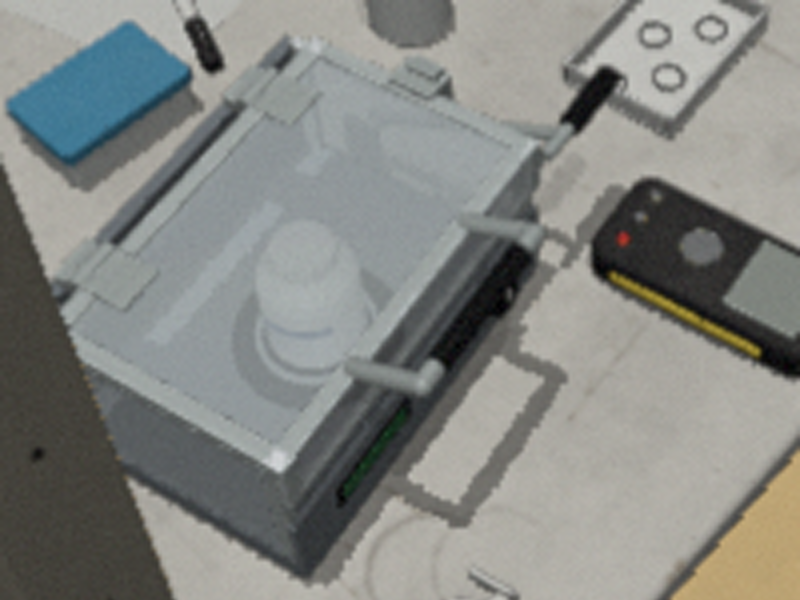

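View pics/cb.png

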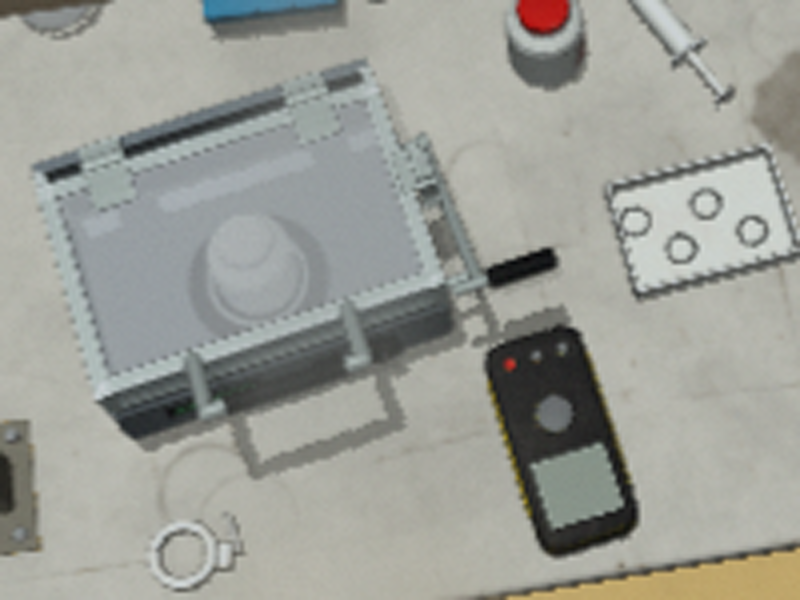

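```bash
python3 - <<'E'
from h import *
from scipy.optimize import least_squares
a=arm.grab_frame("scene"); b=arm.grab_frame("top")
M=[(a,[-81,125,132],(211.3,306.3)),(a,[-81,-125,132],(273.7,227)),(a,[-95,-156,90],(282,220)),(a,[-95,-202,90],(293,208.8)),
(b,[-81,125,132],(170.8,268.8)),(b,[-81,-125,132],(255,240.5)),(b,[-95,-154,92],(267,239.5)),(b,[-95,-204,92],(283.3,234.5)),(b,[105,125,130],(154.3,212))]
fn=lambda p:np.concatenate([proj(f,sh2w(P,p))[0]-np.array(u) for f,P,u in M])
r=least_squares(fn,[.58,-.085,.0],loss='soft_l1'); p=r.x; print(p,np.degrees(p[2])); print(fn(p).reshape(-1,2).round(1))
np.save("pose.npy",p)
J=lambda uv,f,z:ray(f,uv,z).round(4)
# tray corners at rim z=.022 in top crop
for n,f,o,pts in (("top",b,(145,170),[(607,187),(765,150),(638,297)]),("sc",a,(140,190),[(565,70),(672,128),(768,10)])):
    for q in pts: print(n,J((q[0]/4+o[0],q[1]/4+o[1]),f,.022 if n=="top" else .022))
print("redcap",J((543/4+145,12/4+170),b,.085))
for u in [(487,350),(575,330),(636,520),(550,553)]: print("meter",J((u[0]/4+145,u[1]/4+170),b,.03))
# tray whole image top corners by thresholding
for q in [(297,217.),(340,208),(345,236),(304,244)]: print("traytop",J(q,b,.022))
for name,P in dict(handle=[-121,0,153],piv=[55,-181,50],grip=[-95,-181,90],hinge=[85,0,130],seat=[0,0,33],handlL=[-121,42,153]).items(): print(name,sh2w(P,p).round(4))
# jar check
print("jar top in top px",proj(b,sh2w([0,0,118],p)), "seen ~",(245/4+145,237/4+170))
E
```

```text
[ 0.6039382  -0.09113743 -0.04199896] -2.406363006570868
[[ 0.7  0.9]
 [-2.  -4.6]
 [ 1.1  6.6]
 [-1.3  5.2]
 [-0.3 -0.1]
 [ 1.6 -4.8]
 [ 1.6  1.3]
 [ 1.6  0. ]
 [-3.8 -2.2]]
top [ 0.5588 -0.3566  0.022 ]
top [ 0.536  -0.4786  0.022 ]
top [ 0.4701 -0.3407  0.022 ]
sc [ 0.5593 -0.3506  0.022 ]
sc [ 0.4724 -0.3351  0.022 ]
sc [ 0.4537 -0.4637  0.022 ]
redcap [ 0.6846 -0.3611  0.085 ]
meter [ 0.4771 -0.2216  0.03  ]
meter [ 0.4642 -0.2865  0.03  ]
meter [ 0.3184 -0.2673  0.03  ]
meter [ 0.3223 -0.202   0.03  ]
traytop [ 0.5577 -0.3569  0.022 ]
traytop [ 0.5298 -0.4882  0.022 ]
traytop [ 0.4433 -0.4616  0.022 ]
traytop [ 0.4715 -0.3397  0.022 ]
handle [[ 0.483  -0.0861  0.153 ]]
piv [[ 0.6513 -0.2743  0.05  ]]
grip [[ 0.5014 -0.268   0.09  ]]
hinge [[ 0.6889 -0.0947  0.13  ]]
seat [[ 0.6039 -0.0911  0.033 ]]
handlL [[ 0.4848 -0.0441  0.153 ]]
jar top in top px [[205.09278358 227.90033497]] seen ~ (206.25, 229.25)
```

```bash
python3 - <<'E'
from h import *
from scipy.optimize import least_squares
a=arm.grab_frame("scene"); b=arm.grab_frame("top")
def tri(u,v):
    r=least_squares(lambda P:np.r_[proj(a,P)[0]-u,proj(b,P)[0]-v],[.55,-.1,.1]); return r.x.round(4),r.fun.round(1)
ca=lambda x,y:np.array([x/4+140,y/4+190]); cb=lambda x,y:np.array([x/4+145,y/4+170])
L=dict(c1=((285,462),(100,393)),c2=((540,150),(443,280)),g1=((568,120),(488,277)),g2=((612,75),(553,258)),h1=((425,380),(212,408)),h2=((535,237),(360,358)),
 jarcap=((305,240),(242,235)),backR=((293,42),(365,65)),tr1=((565,70),(607,187)),tr2=((672,128),(638,297)),red=None)
for k,v in L.items():
    if v: print(k,*tri(ca(*v[0]),cb(*v[1])))
E
```

```text
c1 [0.5284 0.0374 0.1389] [ 0.1  0.1 -0.1 -0.2]
c2 [ 0.5071 -0.2061  0.1269] [-0.5 -0.2  0.3  0.5]
g1 [ 0.5006 -0.2355  0.1239] [ 0.5  0.2 -0.3 -0.5]
g2 [ 0.4945 -0.2831  0.1191] [ 0.1  0.  -0.  -0.1]
h1 [ 0.4833 -0.0282  0.1516] [ 0.1  0.1 -0.1 -0.2]
h2 [ 0.4722 -0.1313  0.1542] [-0.2 -0.1  0.1  0.2]
jarcap [ 0.597  -0.0914  0.1267] [-0.2 -0.1  0.1  0.2]
backR [ 0.6836 -0.22    0.1222] [-0. -0.  0.  0.]
tr1 [ 0.5626 -0.3583  0.0121] [ 0.1  0.1 -0.1 -0.2]
tr2 [ 0.4741 -0.3424  0.0122] [ 0.3  0.2 -0.2 -0.4]
```

```bash
python3 - <<'E'
from h import *
from scipy.optimize import least_squares
a=arm.grab_frame("scene"); b=arm.grab_frame("top")
ca=lambda x,y:np.array([x/4+140,y/4+190]); cb=lambda x,y:np.array([x/4+145,y/4+170])
def model(t):
    g=np.radians(15)+t; X=55-155*np.cos(g);Z=50+155*np.sin(g)
    return dict(c1=[-81,125,131],c2=[-81,-125,131],g1=[X,-155,Z+2],g2=[X,-203,Z+2],h1=[-121,50,153],h2=[-121,-50,153],jar=[0,0,118])
L=dict(c1=((285,462),(100,393)),c2=((540,150),(443,280)),g1=((568,120),(488,277)),g2=((612,75),(553,258)),h1=((425,380),(212,408)),h2=((535,237),(360,358)),jar=((305,240),(242,235)))
def fn(p):
    m=model(p[3]); return np.concatenate([np.r_[proj(a,sh2w(m[k],p[:3]))[0]-ca(*L[k][0]),proj(b,sh2w(m[k],p[:3]))[0]-cb(*L[k][1])] for k in L])
r=least_squares(fn,[.6,-.09,-.09,.2],loss='soft_l1'); p=r.x; print(p); print(fn(p).reshape(-1,4).round(1))
np.save("pose.npy",p)
m=model(p[3])
m.update(handle=[-121,0,153],piv=[55,-181,50],grip=[m["g1"][0],-181,m["g1"][2]-2],hinge=[85,0,130],seat=[0,0,33])
for k,P in m.items(): print(k,sh2w(P,p[:3])[0].round(4))
# tray: rectangle fit, corners top rim z=.022
T=[(a,ca(565,70)),(a,ca(672,128)),(a,ca(768,10)),(b,cb(607,187)),(b,cb(765,150)),(b,cb(638,297))]
s=[(45,65),(-45,65),(-45,-65),(45,65),(45,-65),(-45,65)]
ft=lambda p:np.concatenate([proj(f,sh2w([x,y,22],p))[0]-u for (f,u),(x,y) in zip(T,s)])
r=least_squares(ft,[.51,-.42,-.1],loss='soft_l1'); print("tray",r.x,ft(r.x).round(1)); np.save("tray.npy",r.x)
E
```

```text
[ 0.5990705  -0.09165083 -0.0980446   0.19115553]
[[-1.2  2.9 -0.9  0.3]
 [ 0.2 -1.8  1.   0.1]
 [ 1.1  0.8  0.6 -0.2]
 [ 0.2 -0.9  0.6 -0.7]
 [ 0.4 -1.   0.4 -0.7]
 [-1.2  0.6 -0.7  0.1]
 [-0.5  1.7  0.4  0.6]]
c1 [0.5307 0.0407 0.131 ]
c2 [ 0.5062 -0.2081  0.131 ]
g1 [ 0.4999 -0.2376  0.1198]
g2 [ 0.4952 -0.2854  0.1198]
h1 [ 0.4835 -0.03    0.153 ]
h2 [ 0.4738 -0.1296  0.153 ]
jar [ 0.5991 -0.0917  0.118 ]
handle [ 0.4787 -0.0798  0.153 ]
piv [ 0.6361 -0.2772  0.05  ]
grip [ 0.4974 -0.2635  0.1178]
hinge [ 0.6837 -0.1     0.13  ]
seat [ 0.5991 -0.0917  0.033 ]
tray [ 0.50506691 -0.40881551 -0.16683223] [-0.1 -0.5  0.6 -0.5  1.5  0.  -1.5  0.2  0.1 -1.  -1.3  0.1]
```

```bash
python3 - <<'E'
from h import *
a=arm.grab_frame("scene"); b=arm.grab_frame("top")
for uv in [(100,180),(230,160),(330,145),(500,120)]:
    print(uv,[ray(b,uv,z).round(2).tolist() for z in (.1,.3,.5,.7,.9)])
for uv in [(60,240),(160,170),(260,100)]: print("sc",uv,[ray(a,uv,z).round(2).tolist() for z in (0,.1,.3,.5)])
# does shelf edge at given z appear in scene view?
for z in (.1,.3,.5,.7): print(z,proj(a,np.array([ray(b,(230,160),z),ray(b,(500,120),z)])).round(0).tolist())
E
```

```text
(100, 180) [[0.88, 0.14, 0.1], [0.76, 0.1, 0.3], [0.65, 0.07, 0.5], [0.54, 0.04, 0.7], [0.42, 0.01, 0.9]]
(230, 160) [[0.78, -0.24, 0.1], [0.68, -0.22, 0.3], [0.58, -0.2, 0.5], [0.48, -0.18, 0.7], [0.38, -0.16, 0.9]]
(330, 145) [[0.7, -0.53, 0.1], [0.61, -0.47, 0.3], [0.52, -0.41, 0.5], [0.43, -0.35, 0.7], [0.34, -0.29, 0.9]]
(500, 120) [[0.56, -1.04, 0.1], [0.49, -0.91, 0.3], [0.42, -0.78, 0.5], [0.35, -0.65, 0.7], [0.28, -0.52, 0.9]]
sc (60, 240) [[1.05, -0.01, 0.0], [0.96, 0.03, 0.1], [0.78, 0.11, 0.3], [0.6, 0.19, 0.5]]
sc (160, 170) [[0.97, -0.35, 0.0], [0.89, -0.27, 0.1], [0.72, -0.12, 0.3], [0.56, 0.04, 0.5]]
sc (260, 100) [[0.86, -0.8, 0.0], [0.79, -0.67, 0.1], [0.65, -0.42, 0.3], [0.51, -0.17, 0.5]]
0.1 [[186.0, 190.0], [365.0, 62.0]]
0.3 [[205.0, 147.0], [382.0, 28.0]]
0.5 [[233.0, 83.0], [408.0, -21.0]]
0.7 [[279.0, -22.0], [448.0, -98.0]]
```

```bash
python3 - <<'E'
from h import *
a=arm.grab_frame("scene")
cv2.imwrite("pics/cs.png",cv2.resize(a["color"][0:300,0:400,::-1],None,fx=2,fy=2,interpolation=cv2.INTER_CUBIC))
E
```

```text
(no output)
```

View pics/cs.png

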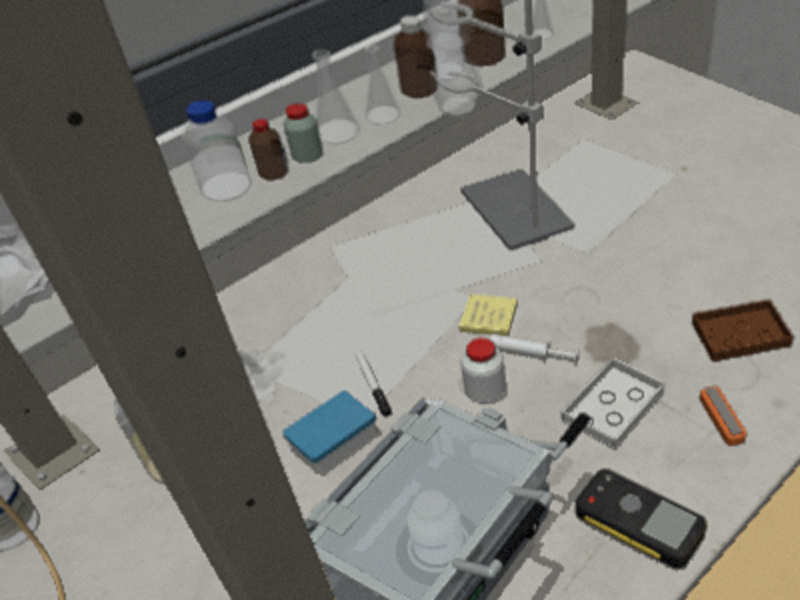

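```bash
python3 - <<'E'
from h import *
a=arm.grab_frame("scene"); b=arm.grab_frame("top")
# plate corners in top and post sides
for uv in [(128,278),(152,278),(154,305),(126,310)]: print("plate top",ray(b,uv,0).round(3))
for uv in [(190,385),(208,380),(170,400)]: print("plate sc",ray(a,uv,0).round(3))
# scene: post edges at rows
for P in ([.43,.1],[.43,.13],[.40,.1],[.46,.1],[.43,.15]):
    print(P,proj(b,np.array([[*P,0],[*P,.4],[*P,.7]])).round(0).tolist(),proj(a,np.array([[*P,0],[*P,.4],[*P,.6]])).round(0).tolist())
for uv in [(65,290),(55,325),(125,320),(120,265)]: print("scale",ray(b,uv,.06).round(3))
E
```

```text
plate top [0.598 0.173 0.   ]
plate top [0.569 0.109 0.   ]
plate top [0.491 0.13  0.   ]
plate top [0.511 0.209 0.   ]
plate sc [0.527 0.158 0.   ]
plate sc [0.498 0.133 0.   ]
plate sc [0.547 0.202 0.   ]
[0.43, 0.1] [[171.0, 320.0], [134.0, 289.0], [85.0, 248.0]] [[244.0, 380.0], [225.0, 278.0], [207.0, 178.0]]
[0.43, 0.13] [[161.0, 324.0], [120.0, 294.0], [67.0, 255.0]] [[237.0, 393.0], [214.0, 295.0], [191.0, 197.0]]
[0.4, 0.1] [[175.0, 329.0], [138.0, 301.0], [90.0, 264.0]] [[257.0, 386.0], [244.0, 286.0], [231.0, 187.0]]
[0.46, 0.1] [[168.0, 310.0], [129.0, 276.0], [79.0, 232.0]] [[232.0, 374.0], [207.0, 271.0], [183.0, 170.0]]
[0.43, 0.15] [[155.0, 327.0], [112.0, 298.0], [55.0, 260.0]] [[232.0, 402.0], [206.0, 307.0], [180.0, 210.0]]
scale [0.618 0.334 0.06 ]
scale [0.535 0.387 0.06 ]
scale [0.468 0.208 0.06 ]
scale [0.623 0.171 0.06 ]
```

```bash
cat >> h.py <<'E'
def tool(yaw,tilt): return R.from_euler('xyz',[np.pi,0,yaw])*R.from_euler('x',tilt)
def emit(poses,g):
    """poses: list of (pos,Rot), first is present commanded; prints integer-mm rows with error feedback"""
    p,r=np.array(poses[0][0]),poses[0][1]; out=[]
    for P,Q in poses[1:]:
        d=np.round(r.inv().apply(np.array(P)-p)*1000); w=np.round(np.degrees((r.inv()*Q).as_rotvec()),1)
        out.append([g,*[int(v) for v in d],*[float(v) if abs(v)>.05 else 0 for v in w]])
        p=p+r.apply(d/1000); r=r*R.from_rotvec(np.radians(w))
    print(json.dumps(out).replace(" ","").replace(".0,",",").replace(".0]","]")); print("end",p.round(4),r.as_euler('xyz').round(3),len(out))
def cur():
    s=arm.get_state(); return s["eef_pos"],R.from_euler('xyz',s["ee_rot"]),s
def cyl(r,az,z): return np.array([r*np.cos(az),r*np.sin(az),z])
def path(start,segs,g):
    """segs: (fn(u)->(pos,Rot), n)"""
    L=[start]
    for f,n in segs: L+=[f((i+1)/n) for i in range(n)]
    emit(L,g)
def lin(A,B):
    from scipy.spatial.transform import Slerp
    s=Slerp([0,1],R.concatenate([A[1],B[1]])); return lambda u:(np.array(A[0])*(1-u)+np.array(B[0])*u,s(u))
E
python3 - <<'E'
from h import *
p,r,s=cur(); az=np.arctan2(p[1],p[0]); rr=np.hypot(p[0],p[1])
T=np.radians(45)
f=lambda u:(cyl(rr+(.44-rr)*u,az,p[2]+.04*u),tool(az-np.pi/2,T*u))
path((p,r),[(f,10)],0)
E
```

```text
[[0,0,23,-4,4.5,0,0],[0,0,24,-6,4.5,0,0],[0,0,22,-7,4.5,0,0],[0,0,22,-10,4.5,0,0],[0,0,21,-11,4.5,0,0],[0,0,20,-13,4.5,0,0],[0,0,20,-14,4.5,0,0],[0,0,17,-16,4.5,0,0],[0,0,17,-17,4.5,0,0],[0,0,15,-18,4.5,0,0]]
end [0.193  0.3957 0.2669] [-2.356 -0.    -0.454] 10
```

Request:
servo_tool([
  [0,0,23,-4,4.5,0,0],
  [0,0,24,-6,4.5,0,0],
  [0,0,22,-7,4.5,0,0],
  [0,0,22,-10,4.5,0,0],
  [0,0,21,-11,4.5,0,0],
  [0,0,20,-13,4.5,0,0],
  [0,0,20,-14,4.5,0,0],
  [0,0,17,-16,4.5,0,0],
  [0,0,17,-17,4.5,0,0],
  [0,0,15,-18,4.5,0,0],
  [0,0,0,0,0,0,0],
])

```text
t: 2.87
eef_pos: [0.2157, 0.4108, 0.3291]
ee_rot: [-2.424, 0.024, -0.438]
force: [1.3, -0.2, 0.3]
width: 0.0438
gripper_force: 0.0
```

```bash
python3 - <<'E'
from h import *
p,r,s=cur(); print(s["q"].round(3),p,s["ee_rot"],s["t"])
E
```

```text
[ 1.738 -0.539 -1.015  0.711 -0.582 -1.117] [0.21574076 0.41077643 0.32911981] [-2.42406335  0.02440492 -0.43836459] 2.8667
```

```bash
python3 - <<'E'
from h import *
p,r,s=cur(); az=np.arctan2(p[1],p[0]); rr=np.hypot(p[0],p[1])
a1=.75; B=(cyl(.42,a1,.27),tool(a1-.17,0))
f=lambda u:(cyl(.42,a1+(-.12-a1)*u,.27),tool(a1+(-.12-a1)*u-.17,0))
path((p,r),[(lin((p,r),B),13)],0)
path(B,[(f,10)],0)
E
```

```text
[[0,11,7,-1,-2.9,-1.5,-4.3],[0,10,8,0,-3,-1.5,-4.4],[0,9,9,0,-2.9,-1.5,-4.3],[0,9,9,0,-2.9,-1.6,-4.3],[0,8,10,0,-3,-1.5,-4.3],[0,7,10,1,-2.9,-1.5,-4.4],[0,6,11,1,-2.9,-1.5,-4.3],[0,6,12,1,-3,-1.5,-4.3],[0,4,11,2,-2.9,-1.5,-4.3],[0,4,12,2,-2.9,-1.6,-4.4],[0,3,12,3,-3,-1.5,-4.3],[0,3,12,4,-2.9,-1.5,-4.3],[0,1,12,4,-2.9,-1.5,-4.3]]
end [0.3072 0.2865 0.2696] [-3.141 -0.     0.579] 13
[[0,5,36,0,0,0,5],[0,4,37,0,0,0,5],[0,5,36,0,0,0,5],[0,4,36,0,0,0,4.9],[0,5,36,0,0,0,5],[0,5,36,0,0,0,5],[0,4,37,0,0,0,5],[0,5,36,0,0,0,5],[0,4,36,0,0,0,5],[0,5,36,0,0,0,4.9]]
end [ 0.4169 -0.0499  0.27  ] [ 3.142  0.    -0.289] 10
```

Request:
servo_tool([
  [0,11,7,-1,-2.9,-1.5,-4.3],
  [0,10,8,0,-3,-1.5,-4.4],
  [0,9,9,0,-2.9,-1.5,-4.3],
  [0,9,9,0,-2.9,-1.6,-4.3],
  [0,8,10,0,-3,-1.5,-4.3],
  [0,7,10,1,-2.9,-1.5,-4.4],
  [0,6,11,1,-2.9,-1.5,-4.3],
  [0,6,12,1,-3,-1.5,-4.3],
  [0,4,11,2,-2.9,-1.5,-4.3],
  [0,4,12,2,-2.9,-1.6,-4.4],
  [0,3,12,3,-3,-1.5,-4.3],
  [0,3,12,4,-2.9,-1.5,-4.3],
  [0,1,12,4,-2.9,-1.5,-4.3],
  [0,0,0,0,0,0,0],
])

```text
t: 4.03
eef_pos: [0.2937, 0.2948, 0.2632]
ee_rot: [-3.1, -0.025, 0.475]
force: [-0.4, 0.1, -0.5]
width: 0.044
gripper_force: 0.0
```

```bash
python3 - <<'E'
from h import *
p,r,s=cur(); print(s["q"].round(3),p,s["ee_rot"],s["t"])
E
```

```text
[ 1.253 -0.139 -0.472 -0.014 -1.191  0.798] [0.29370023 0.29479913 0.26318366] [-3.09968246 -0.02450256  0.47489223] 4.0333
```

Request:
servo_tool([
  [0,5,36,0,0,0,5],
  [0,4,37,0,0,0,5],
  [0,5,36,0,0,0,5],
  [0,4,36,0,0,0,4.9],
  [0,5,36,0,0,0,5],
  [0,5,36,0,0,0,5],
  [0,4,37,0,0,0,5],
  [0,5,36,0,0,0,5],
  [0,4,36,0,0,0,5],
  [0,5,36,0,0,0,4.9],
  [0,0,0,0,0,0,0],
])

```text
t: 4.95
eef_pos: [0.3646, -0.0544, 0.246]
ee_rot: [-3.089, 0.017, -0.409]
force: [-0.2, -0.3, -0.5]
width: 0.0439
gripper_force: 0.0
```

```bash
cat > fit.py <<'E'
from h import *
from scipy.optimize import least_squares
S=[([1.40511848,.3593721,.01104797,-.00034858,-1.22409998,-.28811844],[.295705,.60622869,.22562779],[3.13993885,-.000148,-.45391487]),
([1.738,-.539,-1.015,.711,-.582,-1.117],[.21574,.410776,.32912],[-2.42406,.024405,-.438365]),
([1.253,-.139,-.472,-.014,-1.191,.798],[.2937,.294799,.263184],[-3.09968,-.0245,.474892])]
E
python3 - <<'E'
from fit import *
p,r,s=cur(); print(s["t"],s["q"].round(3).tolist(),p.round(4).tolist(),s["ee_rot"].round(4).tolist())
S.append((s["q"],p,s["ee_rot"]))
open("fit.py","a").write(f"S.append(({s['q'].tolist()},{p.tolist()},{s['ee_rot'].tolist()}))\n")
# model: planar arm in x-z of j1 frame, +pitch = nose down about y ; signs of q3,q5,q4,q6 tried
import itertools
def fk(q,k,sg):
    h,L2,a3,L4,Lt,d,x1,dz=k; Ry=lambda t:R.from_euler('y',t)
    A=R.from_euler('z',q[0]); P=A.apply([x1,d,h])
    A=A*Ry(q[1]); P=P+A.apply([0,0,L2]); A=A*Ry(sg[0]*q[2]); P=P+A.apply([L4,0,a3])
    A=A*R.from_euler('x',sg[1]*q[3])*Ry(sg[2]*q[4]); P=P+A.apply([Lt,dz*0,0])
    A=A*R.from_euler('x',sg[3]*q[5]); return P,A
best=[]
for sg in itertools.product((1,-1),repeat=4):
    def fn(k):
        out=[]; A0=None
        for q,P,e in S:
            p_,A=fk(q,k,sg); T=A.inv()*R.from_euler('xyz',e)
            if A0 is None: A0=T
            out+=list(p_-P)+list(.2*(A0.inv()*T).as_rotvec())
        return np.array(out)
    r_=least_squares(fn,[.4,.35,.04,.35,.3,-.19,0,0]); best.append((r_.cost,sg,r_.x.round(4),np.abs(r_.fun).max()))
for b_ in sorted(best,key=lambda b:b[0])[:2]: print(b_)
E
```

```text
4.95 [0.339, -0.194, -0.537, -0.054, -1.205, 0.841] [0.3646, -0.0544, 0.246] [-3.0893, 0.0173, -0.4089]
(np.float64(0.00016299818909262518), (-1, -1, -1, -1), array([-0.6385,  0.5843,  0.3292, -0.812 ,  0.2649, -0.1885,  1.0931,
        0.    ]), np.float64(0.011091877411751272))
(np.float64(0.03971086300435499), (1, 1, 1, 1), array([-0.2481,  0.4731, -0.2809, -0.1172,  0.3428, -0.1828,  0.4566,
        0.    ]), np.float64(0.166989865569681))
```

```bash
cat >> h.py <<'E'
pose=np.load("pose.npy")[:3]; YAW=pose[2]
FW=np.array([np.cos(YAW),np.sin(YAW),0]); UP=np.array([0,0,1.])
def gp(pt_sh,tilt,back=0.,yaw=None):
    """TCP pose with grasp point at shaker-frame point (mm), fingers closing fore-aft"""
    Q=tool(YAW-np.pi/2 if yaw is None else yaw,tilt); z=Q.apply([0,0,1]); return sh2w(pt_sh,pose)[0]+z*(.019-back),Q
def handle(th): 
    a=np.arctan2(23,206)+th; return [85-207*np.cos(a),0,130+207*np.sin(a)]
E
python3 - <<'E'
from h import *
p,r,s=cur(); d=np.radians
H=handle(0); print(H)
A=gp(H,d(20),.07); B=gp(H,d(20),0)
path((p,r),[(lin((p,r),A),14)],-.1)
path(A,[(lin(A,B),7)],-.1)
E
```

```text
[np.float64(-120.72172523163928), 0, np.float64(152.96893048702768)]
[[-0.1,7,-1,3,1.1,1.1,5.1],[-0.1,7,-2,3,1.1,1.1,5],[-0.1,7,-2,4,1.1,1.1,5.1],[-0.1,6,-2,4,1.1,1.1,5],[-0.1,6,-3,3,1.1,1.1,5.1],[-0.1,6,-4,4,1.1,1.1,5.1],[-0.1,5,-4,5,1,1.1,5],[-0.1,5,-4,4,1.1,1,5.1],[-0.1,4,-5,4,1.1,1.1,5],[-0.1,4,-5,5,1.1,1.1,5.1],[-0.1,3,-5,5,1.1,1.1,5],[-0.1,3,-5,5,1.1,1.1,5.1],[-0.1,2,-6,5,1.1,1.1,5.1],[-0.1,2,-5,6,1.1,1.1,5]]
end [ 0.4613 -0.0783  0.2003] [-2.793 -0.    -1.669] 14
[[-0.1,0,0,10,0,0,0],[-0.1,0,0,10,0,0,0],[-0.1,0,0,10,0,0,0],[-0.1,0,0,10,0,0,0],[-0.1,0,0,10,0,0,0],[-0.1,0,0,10,0,0,0],[-0.1,0,0,10,0,0,0]]
end [ 0.4854 -0.0805  0.1351] [-2.793  0.    -1.669] 7
```

Request:
servo_tool([
  [-0.1,7,-1,3,1.1,1.1,5.1],
  [-0.1,7,-2,3,1.1,1.1,5],
  [-0.1,7,-2,4,1.1,1.1,5.1],
  [-0.1,6,-2,4,1.1,1.1,5],
  [-0.1,6,-3,3,1.1,1.1,5.1],
  [-0.1,6,-4,4,1.1,1.1,5.1],
  [-0.1,5,-4,5,1,1.1,5],
  [-0.1,5,-4,4,1.1,1,5.1],
  [-0.1,4,-5,4,1.1,1.1,5],
  [-0.1,4,-5,5,1.1,1.1,5.1],
  [-0.1,3,-5,5,1.1,1.1,5],
  [-0.1,3,-5,5,1.1,1.1,5.1],
  [-0.1,2,-6,5,1.1,1.1,5.1],
  [-0.1,2,-5,6,1.1,1.1,5],
  [-0.1,0,0,0,0,0,0],
  [-0.1,0,0,0,0,0,0],
])

```text
t: 6.28
eef_pos: [0.4626, -0.0725, 0.2005]
ee_rot: [-2.793, -0.001, -1.653]
force: [-1.2, 0.2, -0.5]
width: 0.0479
gripper_force: 0.0
```

```bash
cat > st.py <<'E'
from h import *
p,r,s=cur(); print(s["t"],s["q"].round(3).tolist(),p.round(4).tolist(),s["ee_rot"].round(4).tolist())
open("fit.py","a").write(f"S.append(({s['q'].tolist()},{p.tolist()},{s['ee_rot'].tolist()}))\n")
E
python3 - <<'E'
from st import *
d=np.radians
B=gp(handle(0),d(20),0); print(B[0])
path((p,r),[(lin((p,r),B),8)],-.1)
f=arm.grab_frame("top"); a=arm.grab_frame("scene")
A=cv2.resize(a["color"][190:340,140:340,::-1],None,fx=4,fy=4); cv2.imwrite("pics/g1.png",A)
E
```

```text
6.2833 [0.394, -0.2, -0.83, 0.264, -0.646, -0.664] [0.4626, -0.0725, 0.2005] [-2.7933, -0.0008, -1.6528]
[ 0.48539571 -0.08046979  0.13511477]
[[-0.1,1,0,9,0,0,0.1],[-0.1,1,0,8,0,0.1,0.1],[-0.1,0,0,9,0,0,0.1],[-0.1,1,0,9,0,0,0.1],[-0.1,1,0,8,0,0.1,0.1],[-0.1,0,0,9,0,0,0.2],[-0.1,1,0,9,0,0,0.1],[-0.1,1,0,8,0,0.1,0.1]]
end [ 0.4855 -0.0806  0.1356] [-2.793 -0.    -1.669] 8
```

View pics/g1.png

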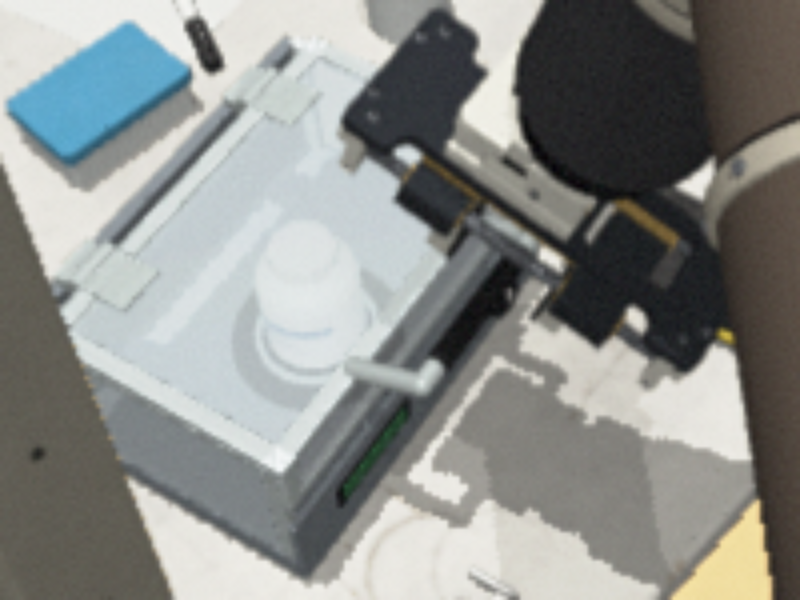

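Request:
servo_tool([
  [-0.1,1,0,9,0,0,0.1],
  [-0.1,1,0,8,0,0.1,0.1],
  [-0.1,0,0,9,0,0,0.1],
  [-0.1,1,0,9,0,0,0.1],
  [-0.1,1,0,8,0,0.1,0.1],
  [-0.1,0,0,9,0,0,0.2],
  [-0.1,1,0,9,0,0,0.1],
  [-0.1,1,0,8,0,0.1,0.1],
  [0.3,0,0,0,0,0,0],
  [0.6,0,0,0,0,0,0],
  [1,0,0,0,0,0,0],
  [1,0,0,0,0,0,0],
  [1,0,0,0,0,0,0],
  [1,0,0,0,0,0,0],
], squeeze=20)

```text
t: 7.55
eef_pos: [0.4857, -0.0811, 0.136]
ee_rot: [-2.793, -0.001, -1.672]
force: [-17.3, 9.8, 4.0]
width: 0.0136
gripper_force: 7.5
```

```bash
cat > arc.py <<'E'
from st import *
d=np.radians
def arc(t0,t1,k0,k1,n,g,off=None):
    base=gp(handle(t0),k0)[0]; o=p-base if off is None else off; print("off",o.round(4))
    def f(u):
        P,Q=gp(handle(t0+(t1-t0)*u),k0+(k1-k0)*u); return P+o,Q
    path((p,r),[(f,n)],g)
E
python3 - <<'E'
from arc import *
print(s["force"]); arc(0,.6,d(20),d(25),18,1)
E
```

```text
7.55 [0.328, -0.061, -0.924, 0.363, -0.413, -0.741] [0.4857, -0.0811, 0.136] [-2.793, -0.0006, -1.6719]
[-17.26018306   9.83913284   4.04334518]
off [ 0.0003 -0.0006  0.0008]
[[1,0,-3,-6,0.3,-0.1,-0.2],[1,0,-4,-6,0.3,0,0],[1,0,-3,-6,0.3,0,0],[1,0,-4,-6,0.2,0,0],[1,0,-5,-5,0.3,0,0],[1,0,-4,-6,0.3,0,0],[1,0,-4,-5,0.3,0,0],[1,0,-5,-5,0.3,0,0],[1,0,-5,-5,0.2,0,0],[1,0,-5,-5,0.3,0,0],[1,0,-6,-4,0.3,0,0],[1,0,-5,-4,0.3,0,0],[1,0,-6,-5,0.2,0,0],[1,0,-6,-3,0.3,0,0],[1,0,-6,-4,0.3,0,0],[1,0,-6,-4,0.3,0,0],[1,0,-6,-3,0.3,0,0],[1,0,-6,-3,0.2,0,0]]
end [ 0.5356 -0.0859  0.2489] [-2.706 -0.    -1.668] 18
```

Request:
servo_tool([
  [1,0,0,-6,0,0,0],
  [1,0,-3,-6,0.3,0,0],
  [1,0,-3,-6,0.3,0,0],
  [1,0,-4,-6,0.3,0,0],
  [1,0,-5,-5,0.3,0,0],
  [1,0,-4,-6,0.3,0,0],
  [1,0,-4,-5,0.3,0,0],
  [1,0,-5,-5,0.3,0,0],
  [1,0,-5,-5,0.3,0,0],
  [1,0,-5,-5,0.3,0,0],
])

```text
t: 8.38
eef_pos: [0.5029, -0.0818, 0.2015]
ee_rot: [-2.744, 0.001, -1.671]
force: [14.2, -1.4, -12.4]
width: 0.0129
gripper_force: 20.0
```

```bash
python3 - <<'E'
from arc import *
# current theta from position
g=p-r.apply([0,0,.019]); v=g-sh2w([85,0,130],pose)[0]; rad=np.hypot(v@FW,v[2]); th=np.arctan2(v[2],-(v@FW))-np.arctan2(23,206); print(rad,th, v@np.array([-FW[1],FW[0],0]))
tl=d(180)+s["ee_rot"][0]; print(np.degrees(tl))
arc(th,1.0,tl,d(30),20,1,off=np.zeros(3))
E
```

```text
8.3833 [0.338, -0.14, -0.819, 0.319, -0.551, -0.682] [0.5029, -0.0818, 0.2015] [-2.744, 0.0005, -1.6707]
0.20898677606816918 0.32886105446121294 0.0003750926802866081
22.78248530977797
off [0. 0. 0.]
[[1,0,-7,-3,0.4,0,-0.1],[1,0,-5,-4,0.3,0,0],[1,0,-6,-5,0.4,0,0],[1,0,-6,-3,0.3,0,0],[1,0,-6,-4,0.4,0,0],[1,0,-6,-4,0.4,0,0],[1,0,-6,-3,0.3,0,0],[1,0,-7,-3,0.4,0,0],[1,0,-6,-2,0.3,0,0],[1,0,-7,-3,0.4,0,0],[1,0,-7,-2,0.4,0,0],[1,0,-6,-2,0.3,0,0],[1,0,-7,-2,0.4,0,0],[1,0,-7,-1,0.4,0,0],[1,0,-7,-1,0.3,0,0],[1,0,-7,-1,0.4,0,0],[1,0,-7,0,0.3,0,0],[1,0,-7,-1,0.4,0,0],[1,0,-7,0,0.4,0,0],[1,0,-7,1,0.3,0,0]]
end [ 0.6016 -0.0916  0.2986] [-2.618 -0.    -1.669] 20
```

Request:
servo_tool([
  [1,0,-7,-3,0.4,0,0],
  [1,0,-5,-4,0.3,0,0],
  [1,0,-6,-5,0.4,0,0],
  [1,0,-6,-3,0.3,0,0],
  [1,0,-6,-4,0.4,0,0],
  [1,0,-6,-4,0.4,0,0],
  [1,0,-6,-3,0.3,0,0],
  [1,0,-7,-3,0.4,0,0],
  [1,0,-6,-2,0.3,0,0],
  [1,0,-7,-3,0.4,0,0],
  [1,0,-7,-2,0.4,0,0],
  [1,0,-6,-2,0.3,0,0],
  [1,0,-7,-2,0.4,0,0],
  [1,0,-7,-1,0.4,0,0],
  [1,0,-7,-1,0.3,0,0],
  [1,0,-7,-1,0.4,0,0],
  [1,0,-7,0,0.3,0,0],
  [1,0,-7,-1,0.4,0,0],
  [1,0,-7,0,0.4,0,0],
  [1,0,-7,1,0.3,0,0],
])

```text
t: 10.05
eef_pos: [0.5999, -0.0926, 0.2982]
ee_rot: [-2.62, -0.001, -1.672]
force: [-8.2, 2.3, 5.5]
width: 0.0132
gripper_force: 20.0
```

```bash
cat >> arc.py <<'E'
g=p-r.apply([0,0,.019]); v=g-sh2w([85,0,130],pose)[0]; rad=np.hypot(v@FW,v[2]); th=np.arctan2(v[2],-(v@FW))-np.arctan2(23,206); tl=d(180)+s["ee_rot"][0]
print("rad",rad,"th",th,"tilt",np.degrees(tl),"F",s["force"].round(1),s["width"])
E
python3 - <<'E'
from arc import *
arc(th,1.47,tl,d(33),18,1,off=np.zeros(3))
E
```

```text
10.05 [0.272, -0.095, -0.604, 0.33, -0.597, -0.602] [0.5999, -0.0926, 0.2982] [-2.6204, -0.0007, -1.6718]
rad 0.20700272489849494 th 0.990878929861863 tilt 29.86240763531351 F [-8.2  2.3  5.5] 0.013215668137496745
off [0. 0. 0.]
[[1,-1,-6,0,0.2,-0.1,-0.1],[1,0,-5,1,0.1,0,0],[1,0,-6,1,0.2,0,0],[1,0,-5,0,0.2,0,0],[1,0,-6,1,0.2,0,0],[1,0,-5,2,0.1,0,0],[1,0,-5,1,0.2,0,0],[1,0,-6,1,0.2,0,0],[1,0,-5,2,0.2,0,0],[1,0,-5,2,0.1,0,0],[1,0,-6,2,0.2,0,0],[1,0,-5,2,0.2,0,0],[1,0,-5,2,0.2,0,0],[1,0,-5,3,0.1,0,0],[1,0,-5,2,0.2,0,0],[1,0,-5,3,0.2,0,0],[1,0,-4,3,0.2,0,0],[1,0,-5,3,0.1,0,0]]
end [ 0.6962 -0.1011  0.3207] [-2.566 -0.    -1.669] 18
```

Request:
servo_tool([
  [1,-1,-6,0,0.2,0,0],
  [1,0,-5,1,0.1,0,0],
  [1,0,-6,1,0.2,0,0],
  [1,0,-5,0,0.2,0,0],
  [1,0,-6,1,0.2,0,0],
  [1,0,-5,2,0.1,0,0],
  [1,0,-5,1,0.2,0,0],
  [1,0,-6,1,0.2,0,0],
  [1,0,-5,2,0.2,0,0],
  [1,0,-5,2,0.1,0,0],
  [1,0,-6,2,0.2,0,0],
  [1,0,-5,2,0.2,0,0],
  [1,0,-5,2,0.2,0,0],
  [1,0,-5,3,0.1,0,0],
  [1,0,-5,2,0.2,0,0],
  [1,0,-5,3,0.2,0,0],
  [1,0,-4,3,0.2,0,0],
  [1,0,-5,3,0.1,0,0],
  [1,0,0,0,0,0,0],
])

```text
t: 11.63
eef_pos: [0.6981, -0.1012, 0.3204]
ee_rot: [-2.565, -0.001, -1.672]
force: [-0.4, -2.7, 1.8]
width: 0.0133
gripper_force: 20.0
```

```bash
python3 - <<'E'
from arc import *
E
```

```text
11.6333 [0.211, 0.045, -0.441, 0.324, -0.555, -0.542] [0.6981, -0.1012, 0.3204] [-2.5652, -0.0007, -1.6716]
rad 0.20640609489568748 th 1.4797525551060036 tilt 33.02453231831555 F [-0.4 -2.7  1.8] 0.01328464422350868
```

```bash
cat >> h.py <<'E'
def stay(t,y=-186): a=np.radians(15)+t; return [55-155*np.cos(a),y,50+155*np.sin(a)]
E
python3 - <<'E'
from h import *
p,r,s=cur(); d=np.radians; z=r.apply([0,0,1])
A=(p-.075*z,r); t0=np.load("pose.npy")[3]; print(stay(t0))
W=gp([-40,-80,390],d(28)); C=gp(stay(t0),d(22),.065); D=gp(stay(t0),d(22),0)
path((p,r),[(lin((p,r),A),6)],.5)
path(A,[(lin(A,W),5),(lin(W,C),9)],.0)
path(C,[(lin(C,D),7)],0)
E
```

```text
[np.float64(-84.36947247501112), -186, np.float64(117.83177826090893)]
[[0.5,0,0,-13,0,0,0],[0.5,0,0,-12,0,0,0],[0.5,0,0,-12,0,0,0],[0.5,0,0,-13,0,0,0],[0.5,0,0,-12,0,0,0],[0.5,0,0,-13,0,0,0]]
end [ 0.6575 -0.0971  0.3833] [-2.565e+00 -1.000e-03 -1.672e+00] 6
[[0,16,16,-8,-1,0,0],[0,16,16,-8,-1,0,0],[0,16,17,-7,-1,-0.1,-0.1],[0,16,16,-8,-1,0,0],[0,16,17,-6,-1,0,0],[0,12,18,17,-0.7,0,0],[0,12,18,17,-0.7,0,0],[0,12,17,18,-0.6,0,0],[0,12,18,18,-0.7,0,0],[0,11,17,18,-0.7,0,0],[0,12,17,18,-0.6,0,0],[0,12,17,18,-0.7,0,0],[0,12,16,19,-0.7,0,0],[0,11,17,19,-0.6,0,0]]
end [ 0.4796 -0.2663  0.16  ] [-2.757 -0.    -1.669] 14
[[0,0,0,9,0,0,0],[0,0,0,10,0,0,0],[0,0,0,9,0,0,0],[0,0,0,9,0,0,0],[0,0,0,9,0,0,0],[0,0,0,10,0,0,0],[0,0,0,9,0,0,0]]
end [ 0.504  -0.2692  0.1002] [-2.758  0.    -1.669] 7
```

Request:
servo_tool([
  [0.5,0,0,0,0,0,0],
  [0.5,0,0,0,0,0,0],
  [0.5,0,0,-13,0,0,0],
  [0.5,0,0,-12,0,0,0],
  [0.5,0,0,-12,0,0,0],
  [0.5,0,0,-13,0,0,0],
  [0.5,0,0,-12,0,0,0],
  [0.5,0,0,-13,0,0,0],
  [0,16,16,-8,-1,0,0],
  [0,16,16,-8,-1,0,0],
  [0,16,17,-7,-1,0,0],
])

```text
t: 12.55
eef_pos: [0.5974, -0.1389, 0.3773]
ee_rot: [-2.618, 0.0, -1.67]
force: [0.4, -0.1, 0.0]
width: 0.0367
gripper_force: 0.0
```

```bash
python3 - <<'E'
from st import *
a=arm.grab_frame("scene");b=arm.grab_frame("top")
A=np.vstack([cv2.resize(a["color"][130:350,100:400,::-1],(400,293)),cv2.resize(b["color"][130:350,100:400,::-1],(400,293))]); cv2.imwrite("pics/g2.png",A)
d=np.radians;t0=np.load("pose.npy")[3]
W=gp([-60,-110,370],d(28)); C=gp(stay(t0),d(22),.065)
path((p,r),[(lin((p,r),W),3),(lin(W,C),9)],.0)
E
```

```text
12.55 [0.172, -0.122, -0.397, 0.188, -0.797, -0.369] [0.5974, -0.1389, 0.3773] [-2.6178, 0.0002, -1.6701]
[[0,21,20,-2,-0.7,0,0],[0,21,19,-2,-0.6,0,0],[0,21,20,-1,-0.7,0,-0.1],[0,8,15,16,-0.7,0,0],[0,9,15,16,-0.6,0,0],[0,8,14,17,-0.7,0,0],[0,9,15,17,-0.7,0,0],[0,8,14,17,-0.6,0,0],[0,8,14,17,-0.7,0,0],[0,9,14,17,-0.7,0,0],[0,8,14,17,-0.6,0,0],[0,9,13,18,-0.7,0,0]]
end [ 0.4797 -0.267   0.1605] [-2.757e+00 -1.000e-03 -1.669e+00] 12
```

View pics/g2.png

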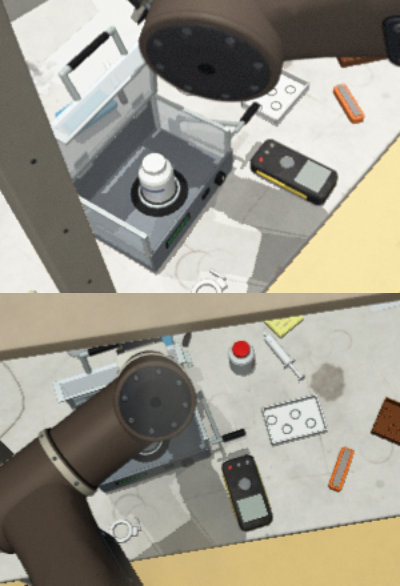

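Request:
servo_tool([
  [0,21,20,-2,-0.7,0,0],
  [0,21,19,-2,-0.6,0,0],
  [0,21,20,-1,-0.7,0,0],
  [0,8,15,16,-0.7,0,0],
  [0,9,15,16,-0.6,0,0],
  [0,8,14,17,-0.7,0,0],
  [0,9,15,17,-0.7,0,0],
  [0,8,14,17,-0.6,0,0],
  [0,8,14,17,-0.7,0,0],
  [0,9,14,17,-0.7,0,0],
  [0,8,14,17,-0.6,0,0],
  [0,9,13,18,-0.7,0,0],
  [0,0,0,0,0,0,0],
])

```text
t: 13.73
eef_pos: [0.4776, -0.2672, 0.1559]
ee_rot: [-2.764, 0.001, -1.673]
force: [-0.6, 0.3, -0.1]
width: 0.0437
gripper_force: 0.0
```

```bash
python3 - <<'E'
from st import *
d=np.radians;t0=np.load("pose.npy")[3]
for n in("top","scene"):
    b=arm.grab_frame(n); print([(round(q["conf"],2),toW(b,q["at"]).round(4).tolist()) for q in arm.recognise("stay_grip",b)[:2]], sh2w(stay(t0,-181),pose))
D=gp(stay(t0),d(22),0)
path((p,r),[(lin((p,r),D),8)],.0)
E
```

```text
13.7333 [-0.172, 0.029, -0.632, -0.052, -0.533, 0.109] [0.4776, -0.2672, 0.1559] [-2.7641, 0.0009, -1.6731]
[(0.58, [0.5904, -0.2339, 0.078])] [[ 0.49738855 -0.26352285  0.11783178]]
[(0.49, [0.5058, -0.2396, 0.1169])] [[ 0.49738855 -0.26352285  0.11783178]]
[[0,0,-1,8,0,0,0],[0,0,0,7,0.1,0,-0.1],[0,0,-1,8,0,0,0],[0,0,0,8,0.1,0,0],[0,0,0,7,0,0,-0.1],[0,0,-1,8,0.1,0,0],[0,-1,0,8,0,0,0],[0,0,-1,8,0.1,0,0]]
end [ 0.5042 -0.2689  0.0998] [-2.757 -0.    -1.67 ] 8
```

Request:
servo_tool([
  [0,0,-1,8,0,0,0],
  [0,0,0,7,0.1,0,0],
  [0,0,-1,8,0,0,0],
  [0,0,0,8,0.1,0,0],
  [0,0,0,7,0,0,0],
  [0,0,-1,8,0.1,0,0],
  [0,-1,0,8,0,0,0],
  [0,0,-1,8,0.1,0,0],
  [0.3,0,0,0,0,0,0],
  [0.6,0,0,0,0,0,0],
  [1,0,0,0,0,0,0],
  [1,0,0,0,0,0,0],
  [1,0,0,0,0,0,0],
], squeeze=12)

```text
t: 15.02
eef_pos: [0.5063, -0.269, 0.1044]
ee_rot: [-2.751, -0.0, -1.672]
force: [-5.1, 1.1, 1.6]
width: 0.0161
gripper_force: 2.1
```

```bash
cat > sarc.py <<'E'
from st import *
d=np.radians
g=p-r.apply([0,0,.019]); v=g-sh2w([55,-181,50],pose)[0]; rad=np.hypot(v@FW,v[2]); th=np.arctan2(v[2],-(v@FW))-d(15); tl=d(180)+s["ee_rot"][0]; yy=-181+1000*(v@np.array([-FW[1],FW[0],0]))
print("rad",rad,"th",th,"y",yy,"tilt",np.degrees(tl),"F",s["force"].round(1),s["width"])
def sarc(t0,t1,k1,n,g=1):
    def f(u):
        t=t0+(t1-t0)*u; return gp(stay(t,yy),tl+(k1-tl)*u)
    path((p,r),[(f,n)],g)
E
python3 - <<'E'
from sarc import *
sarc(th,.8,d(25),14)
E
```

```text
15.0167 [-0.164, 0.142, -0.656, -0.063, -0.384, 0.117] [0.5063, -0.269, 0.1044] [-2.7514, -0.0005, -1.672]
rad 0.15495939440352247 th 0.2212396476917472 y -185.57258956282664 tilt 22.354550350292232 F [-5.1  1.1  1.6] 0.01613085014562304
[[1,0,-5,-4,0.2,-0.1,-0.2],[1,0,-5,-4,0.2,0,0],[1,0,-6,-3,0.2,0,0],[1,0,-5,-4,0.2,0,0],[1,0,-6,-3,0.1,0,0],[1,0,-6,-3,0.2,0,0],[1,0,-6,-2,0.2,0,0],[1,0,-6,-2,0.2,0,0],[1,0,-6,-2,0.2,0,0],[1,0,-6,-2,0.2,0,0],[1,0,-6,-2,0.2,0,0],[1,0,-7,-1,0.2,0,0],[1,0,-6,-1,0.2,0,0],[1,0,-7,0,0.1,0,0]]
end [ 0.569  -0.2751  0.168 ] [-2.706 -0.    -1.668] 14
```

Gripped with a 16 mm opening at exactly the expected radius; swing it up.

Request:
servo_tool([
  [1,0,-5,-4,0.2,0,0],
  [1,0,-5,-4,0.2,0,0],
  [1,0,-6,-3,0.2,0,0],
  [1,0,-5,-4,0.2,0,0],
  [1,0,-6,-3,0.1,0,0],
  [1,0,-6,-3,0.2,0,0],
  [1,0,-6,-2,0.2,0,0],
  [1,0,-6,-2,0.2,0,0],
  [1,0,-6,-2,0.2,0,0],
  [1,0,-6,-2,0.2,0,0],
  [1,0,-6,-2,0.2,0,0],
  [1,0,-7,-1,0.2,0,0],
  [1,0,-6,-1,0.2,0,0],
  [1,0,-7,0,0.1,0,0],
])

```text
t: 16.18
eef_pos: [0.5702, -0.2754, 0.1691]
ee_rot: [-2.704, -0.001, -1.672]
force: [-6.9, 3.8, 8.6]
width: 0.0155
gripper_force: 12.0
```

```bash
python3 - <<'E'
from sarc import *
sarc(th,1.305,d(28),14)
E
```

```text
16.1833 [-0.157, 0.132, -0.506, -0.049, -0.496, 0.094] [0.5702, -0.2754, 0.1691] [-2.7039, -0.0008, -1.6716]
rad 0.15503559765980696 th 0.8129352576247417 y -185.6549699276336 tilt 25.075088280328526 F [-6.9  3.8  8.6] 0.015483838153515053
[[1,0,-6,0,0.2,-0.1,-0.1],[1,0,-5,0,0.2,0,0],[1,0,-6,0,0.2,0,0],[1,0,-5,0,0.2,0,0],[1,0,-6,1,0.2,0,0],[1,0,-5,1,0.3,0,0],[1,0,-5,1,0.2,0,0],[1,0,-6,1,0.2,0,0],[1,0,-5,2,0.2,0,0],[1,0,-5,1,0.2,0,0],[1,0,-6,2,0.2,0,0],[1,0,-5,2,0.2,0,0],[1,0,-5,2,0.2,0,0],[1,0,-5,3,0.2,0,0]]
end [ 0.6443 -0.2827  0.1882] [-2.653  0.    -1.669] 14
```

Request:
servo_tool([
  [1,0,-6,0,0.2,0,0],
  [1,0,-5,0,0.2,0,0],
  [1,0,-6,0,0.2,0,0],
  [1,0,-5,0,0.2,0,0],
  [1,0,-6,1,0.2,0,0],
  [1,0,-5,1,0.3,0,0],
  [1,0,-5,1,0.2,0,0],
  [1,0,-6,1,0.2,0,0],
  [1,0,-5,2,0.2,0,0],
  [1,0,-5,1,0.2,0,0],
  [1,0,-6,2,0.2,0,0],
  [1,0,-5,2,0.2,0,0],
  [1,0,-5,2,0.2,0,0],
  [1,0,-5,3,0.2,0,0],
  [1,0,0,0,0,0,0],
])

```text
t: 17.43
eef_pos: [0.6449, -0.2831, 0.187]
ee_rot: [-2.654, -0.001, -1.672]
force: [0.4, 3.4, 2.6]
width: 0.0156
gripper_force: 12.0
```

```bash
python3 - <<'E'
from sarc import *
E
```

```text
17.4333 [-0.151, 0.207, -0.386, -0.048, -0.491, 0.087] [0.6449, -0.2831, 0.187] [-2.6538, -0.0009, -1.6716]
rad 0.15375146985410298 th 1.3118259523816154 y -185.95650498447435 tilt 27.94703071312863 F [0.4 3.4 2.6] 0.015562491108871375
```

Request:
servo_tool([
  [1,0,-2,1,0,0,0],
  [1,0,-1,1,0,0,0],
  [1,0,0,0,0,0,0],
])

```text
t: 17.68
eef_pos: [0.6461, -0.2833, 0.1867]
ee_rot: [-2.656, -0.001, -1.672]
force: [-9.1, 6.9, 8.2]
width: 0.0157
gripper_force: 12.0
```

```bash
python3 - <<'E'
from st import *
d=np.radians; z=r.apply([0,0,1])
A=(p-.095*z,r); W=gp([-50,-110,390],d(30)); Q=tool(YAW-np.pi/2,d(33)); zz=Q.apply([0,0,1]); H=(np.array([.6981,-.1012,.3204]),Q); C=(H[0]-.075*zz,Q)
path((p,r),[(lin((p,r),A),6)],.3)
path(A,[(lin(A,W),6),(lin(W,C),6)],.45)
path(C,[(lin(C,H),8)],.45)
E
```

```text
17.6833 [-0.151, 0.21, -0.381, -0.048, -0.495, 0.086] [0.6461, -0.2833, 0.1867] [-2.6563, -0.0006, -1.6721]
[[0.3,0,0,-16,0,0,0],[0.3,0,0,-16,0,0,0],[0.3,0,0,-15,0,0,0],[0.3,0,0,-16,0,0,0],[0.3,0,0,-16,0,0,0],[0.3,0,0,-16,0,0,0]]
end [ 0.6021 -0.2788  0.2708] [-2.656e+00 -1.000e-03 -1.672e+00] 6
[[0.45,-13,1,-20,0.4,0,0],[0.45,-12,1,-20,0.3,0,0],[0.45,-13,1,-20,0.4,-0.1,-0.1],[0.45,-13,1,-20,0.4,0,0],[0.45,-12,0,-20,0.3,0,0],[0.45,-13,1,-20,0.4,0,0],[0.45,-18,-15,7,0.5,0,0],[0.45,-19,-15,7,0.5,0,0],[0.45,-18,-15,7,0.5,0,0],[0.45,-18,-15,7,0.5,0,0],[0.45,-19,-15,8,0.5,0,0],[0.45,-18,-15,7,0.5,0,0]]
end [ 0.6575 -0.0973  0.3836] [-2.566  0.    -1.67 ] 12
[[0.45,0,0,9,0,0,0],[0.45,0,0,10,0,0,0],[0.45,0,0,9,0,0,0],[0.45,0,0,10,0,0,0],[0.45,0,0,9,0,0,0],[0.45,0,0,9,0,0,0],[0.45,0,0,10,0,0,0],[0.45,0,0,9,0,0,0]]
end [ 0.6981 -0.1012  0.3204] [-2.566  0.    -1.669] 8
```

Request:
servo_tool([
  [0.3,0,0,0,0,0,0],
  [0.3,0,0,0,0,0,0],
  [0.3,0,0,-16,0,0,0],
  [0.3,0,0,-16,0,0,0],
  [0.3,0,0,-15,0,0,0],
  [0.3,0,0,-16,0,0,0],
  [0.3,0,0,-16,0,0,0],
  [0.3,0,0,-16,0,0,0],
  [0.45,-13,1,-20,0.4,0,0],
  [0.45,-12,1,-20,0.3,0,0],
  [0.45,-13,1,-20,0.4,0,0],
  [0.45,-13,1,-20,0.4,0,0],
  [0.45,-12,0,-20,0.3,0,0],
  [0.45,-13,1,-20,0.4,0,0],
  [0.45,0,0,0,0,0,0],
])

```text
t: 18.93
eef_pos: [0.5485, -0.1961, 0.3781]
ee_rot: [-2.609, -0.001, -1.671]
force: [0.3, 0.1, 0.5]
width: 0.0242
gripper_force: 0.0
```

```bash
python3 - <<'E'
from st import *
d=np.radians
for n in("top","scene"):
    b=arm.grab_frame(n)
    for k in ("stay_grip","flap_handle"): print(n,k,[(round(q["conf"],2),toW(b,q["at"]).round(4).tolist()) for q in arm.recognise(k,b)[:2]])
    if n=="scene": cv2.imwrite("pics/g3.png",cv2.resize(b["color"][120:320,130:400,::-1],None,fx=2.5,fy=2.5))
print("exp",sh2w(stay(1.3,-181),pose),sh2w(handle(1.48),pose))
Q=tool(YAW-np.pi/2,d(33)); zz=Q.apply([0,0,1]); H=(np.array([.6981,-.1012,.3204]),Q); C=(H[0]-.075*zz,Q)
path((p,r),[(lin((p,r),C),7)],.45)
E
```

```text
18.9333 [0.04, -0.176, -0.406, 0.099, -0.815, -0.189] [0.5485, -0.1961, 0.3781] [-2.6093, -0.0009, -1.6713]
top stay_grip [(0.37, [0.6325, -0.2839, 0.2137])]
top flap_handle [(0.83, [0.6618, -0.0675, 0.2948])]
scene stay_grip [(0.63, [0.6372, -0.2485, 0.2041])]
scene flap_handle [(0.69, [0.6709, -0.0899, 0.2956])]
exp [[ 0.63470089 -0.27702889  0.20499373]] [[ 0.6878632  -0.10038448  0.33695696]]
[[0.45,-16,-13,6,0.4,0,0],[0.45,-15,-12,7,0.3,0,0],[0.45,-16,-12,7,0.4,0,0],[0.45,-15,-13,6,0.3,-0.1,-0.1],[0.45,-16,-12,7,0.4,0,0],[0.45,-16,-12,7,0.3,0,0],[0.45,-15,-13,7,0.4,0,0]]
end [ 0.6575 -0.0974  0.3835] [-2.566 -0.    -1.669] 7
```

View pics/g3.png

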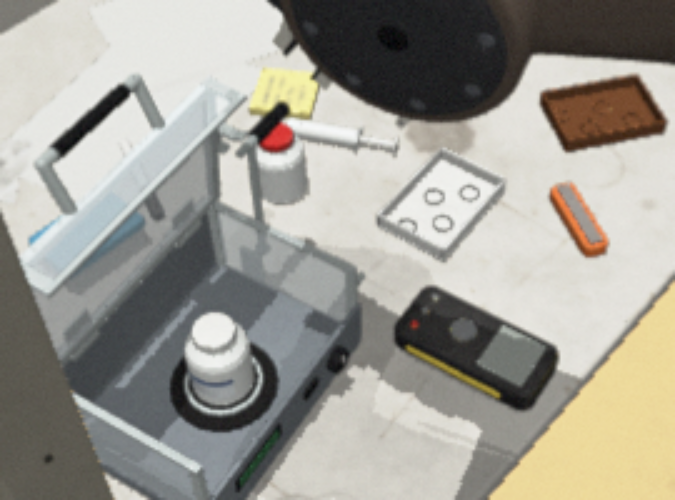

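Request:
servo_tool([
  [0.45,-16,-13,6,0.4,0,0],
  [0.45,-15,-12,7,0.3,0,0],
  [0.45,-16,-12,7,0.4,0,0],
  [0.45,-15,-13,6,0.3,0,0],
  [0.45,-16,-12,7,0.4,0,0],
  [0.45,-16,-12,7,0.3,0,0],
  [0.45,-15,-13,7,0.4,0,0],
  [0.45,0,0,0,0,0,0],
])

```text
t: 19.9
eef_pos: [0.6602, -0.0969, 0.3758]
ee_rot: [-2.575, -0.002, -1.671]
force: [0.2, 0.3, -0.0]
width: 0.0244
gripper_force: 0.0
```

```bash
python3 - <<'E'
from st import *
d=np.radians
Q=tool(YAW-np.pi/2,d(33)); H=(np.array([.6981,-.1012,.3204]),Q)
path((p,r),[(lin((p,r),H),8)],.45)
b=arm.grab_frame("scene")
for t in(1.40,1.44,1.48,1.52):
    h=handle(t); print(t,proj(b,sh2w([[h[0],42,h[2]],[h[0],-42,h[2]]],pose)).round(1).tolist())
print("seen 150.8,181.2 / 182,156")
E
```

```text
19.9 [0.243, -0.047, -0.389, 0.283, -0.71, -0.509] [0.6602, -0.0969, 0.3758] [-2.5753, -0.0019, -1.6708]
[[0.45,0,0,8,0.1,0,0],[0.45,0,-1,9,0,0,0],[0.45,0,0,8,0.1,-0.1,0],[0.45,0,0,9,0.1,0,0],[0.45,0,0,8,0,0,0],[0.45,0,-1,8,0.1,0,0],[0.45,0,0,9,0.1,0,0],[0.45,0,0,8,0.1,-0.1,0]]
end [ 0.6979 -0.1007  0.3205] [-2.565e+00  1.000e-03 -1.669e+00] 8
1.4 [[158.2, 183.8], [186.7, 157.9]]
1.44 [[154.9, 182.0], [183.4, 156.3]]
1.48 [[151.6, 180.4], [180.2, 154.9]]
1.52 [[148.4, 178.9], [177.1, 153.6]]
seen 150.8,181.2 / 182,156
```

Request:
servo_tool([
  [0.45,0,0,8,0.1,0,0],
  [0.45,0,-1,9,0,0,0],
  [0.45,0,0,8,0.1,0,0],
  [0.45,0,0,9,0.1,0,0],
  [0.45,0,0,8,0,0,0],
  [0.45,0,-1,8,0.1,0,0],
  [0.45,0,0,9,0.1,0,0],
  [0.45,0,0,8,0.1,0,0],
  [0.7,0,0,0,0,0,0],
  [1,0,0,0,0,0,0],
  [1,0,0,0,0,0,0],
  [1,0,0,0,0,0,0],
], squeeze=20)

```text
t: 20.95
eef_pos: [0.6953, -0.1022, 0.3223]
ee_rot: [-2.563, -0.001, -1.672]
force: [0.2, -1.3, -2.2]
width: 0.0128
gripper_force: 20.0
```

```bash
python3 - <<'E'
from arc import *
arc(th,1.10,tl,d(28),16,1,off=np.zeros(3))
E
```

```text
20.95 [0.211, 0.038, -0.444, 0.324, -0.556, -0.542] [0.6953, -0.1022, 0.3223] [-2.5634, -0.0006, -1.6722]
rad 0.20825636461308386 th 1.4665652317356885 tilt 33.128151323822976 F [ 0.2 -1.3 -2.2] 0.012844053166131318
off [0. 0. 0.]
[[1,-1,5,-2,-0.3,-0.1,-0.1],[1,0,4,-2,-0.3,0,0],[1,0,4,-2,-0.4,0,0],[1,0,4,-3,-0.3,0,0],[1,0,5,-2,-0.3,0,0],[1,0,4,-2,-0.3,0,0],[1,0,5,-2,-0.3,0,0],[1,0,4,-1,-0.4,0,0],[1,0,5,-2,-0.3,0,0],[1,0,4,-1,-0.3,0,0],[1,0,5,-2,-0.3,0,0],[1,0,5,-1,-0.3,0,0],[1,0,4,-1,-0.4,0,0],[1,0,5,-1,-0.3,0,0],[1,0,5,-1,-0.3,0,0],[1,0,5,0,-0.3,0,0]]
end [ 0.6201 -0.0938  0.3065] [-2.652 -0.    -1.67 ] 16
```

Request:
servo_tool([
  [1,0,5,-2,-0.3,0,0],
  [1,0,4,-2,-0.3,0,0],
  [1,0,4,-2,-0.4,0,0],
  [1,0,4,-3,-0.3,0,0],
  [1,0,5,-2,-0.3,0,0],
  [1,0,4,-2,-0.3,0,0],
  [1,0,5,-2,-0.3,0,0],
  [1,0,4,-1,-0.4,0,0],
  [1,0,5,-2,-0.3,0,0],
  [1,0,4,-1,-0.3,0,0],
  [1,0,5,-2,-0.3,0,0],
  [1,0,5,-1,-0.3,0,0],
  [1,0,4,-1,-0.4,0,0],
  [1,0,5,-1,-0.3,0,0],
  [1,0,5,-1,-0.3,0,0],
  [1,0,5,0,-0.3,0,0],
])

```text
t: 22.28
eef_pos: [0.6203, -0.0947, 0.308]
ee_rot: [-2.65, -0.001, -1.672]
force: [-3.1, -6.1, 9.3]
width: 0.0128
gripper_force: 20.0
```

```bash
python3 - <<'E'
from arc import *
arc(th,1.03,tl,d(27),5,1,off=np.zeros(3))
E
```

```text
22.2833 [0.253, -0.048, -0.504, 0.269, -0.667, -0.527] [0.6203, -0.0947, 0.308] [-2.6501, -0.0008, -1.6716]
rad 0.20781294734870248 th 1.1031085550943176 tilt 28.160770320766265 F [-3.1 -6.1  9.3] 0.012819115506808395
off [0. 0. 0.]
[[1,-1,3,0,-0.2,-0.1,-0.1],[1,0,3,0,-0.3,0,0],[1,0,3,0,-0.2,0,0],[1,0,3,0,-0.2,0,0],[1,0,4,-1,-0.3,0,0]]
end [ 0.6059 -0.0923  0.3015] [-2.671 -0.    -1.669] 5
```

Request:
servo_tool([
  [1,0,3,0,-0.2,0,0],
  [1,0,3,0,-0.3,0,0],
  [1,0,3,0,-0.2,0,0],
  [1,0,2,0,-0.2,0,0],
  [1,0,0,0,0,0,0],
])

```text
t: 22.7
eef_pos: [0.6106, -0.0939, 0.3035]
ee_rot: [-2.665, -0.001, -1.672]
force: [-6.4, -4.7, 10.1]
width: 0.0138
gripper_force: 20.0
```

```bash
python3 - <<'E'
from arc import *
E
```

```text
22.7 [0.258, -0.056, -0.512, 0.26, -0.681, -0.525] [0.6106, -0.0939, 0.3035] [-2.6651, -0.0009, -1.6717]
rad 0.20730388843304348 th 1.052986554335689 tilt 27.29830070263837 F [-6.4 -4.7 10.1] 0.013782173776914257
```

Request:
servo_tool([
  [1,0,2,1,0,0,0],
  [1,0,1,0,0,0,0],
  [1,0,0,0,0,0,0],
])

```text
t: 22.95
eef_pos: [0.6091, -0.0937, 0.3027]
ee_rot: [-2.663, -0.001, -1.671]
force: [-6.0, -5.6, 13.7]
width: 0.0131
gripper_force: 20.0
```

```bash
python3 - <<'E'
from arc import *
E
```

```text
22.95 [0.259, -0.06, -0.52, 0.264, -0.675, -0.53] [0.6091, -0.0937, 0.3027] [-2.6626, -0.0008, -1.6714]
rad 0.20714254017233796 th 1.044518187999174 tilt 27.443701553639688 F [-6.  -5.6 13.7] 0.013087851884013124
```

Request:
servo_tool([
  [0.4,0,0,0,0,0,0],
  [0.4,0,0,0,0,0,0],
  [0.4,0,0,0,0,0,0],
  [0.4,0,0,-13,0,0,0],
  [0.4,0,0,-16,0,0,0],
  [0.4,0,0,-20,0,0,0],
  [0.4,0,0,-20,0,0,0],
  [0.4,0,12,-20,0,0,0],
  [0.4,0,20,-10,0,0,0],
  [0.4,0,0,0,0,0,0],
])

```text
t: 23.78
eef_pos: [0.5326, -0.0857, 0.3733]
ee_rot: [-2.667, 0.001, -1.672]
force: [-0.5, -0.1, -0.9]
width: 0.0266
gripper_force: 0.0
```

```bash
cat > kin.py <<'E'
from fit import *
def fk(q,k):
    h,L2,a3,L4,Lt,d,x1,oy,oz=k[:9]; Ry=lambda t:R.from_euler('y',t)
    A=R.from_euler('z',q[0]); P=A.apply([x1,d,h])
    A=A*Ry(q[1]); P=P+A.apply([0,0,L2]); A=A*Ry(-q[2]); P=P+A.apply([L4,0,a3])
    A=A*R.from_euler('x',-q[3]); P=P+A.apply([0,oy,oz]); A=A*Ry(-q[4]); P=P+A.apply([Lt,0,0])
    return P,A*R.from_euler('x',-q[5])*R.from_rotvec(k[9:12])
q0,P0,e0=S[0]
k0=np.r_[.4,.35,.04,.35,.3,-.19,0,0,0,0,0,0]; k0[9:]=(fk(q0,k0)[1].inv()*R.from_euler('xyz',e0)).as_rotvec()
# samples at rest only matter; robust loss for the moving ones
def res(k): 
    o=[]
    for q,P,e in S:
        p_,A=fk(q,k); o+=list(p_-np.array(P))+list(.2*(A.inv()*R.from_euler('xyz',e)).as_rotvec())
    return np.r_[np.array(o)*1000,(k[:9]-k0[:9])*1.0]
F=least_squares(res,k0,loss='soft_l1',f_scale=1); K=F.x
QL=np.array([-3.07,-1.43,-1.02,-3.03,-3.05,-3.03]);QH=np.array([3.07,2.12,1.25,1.67,0,3.03])
def ik(pos,rot,q):
    f=lambda q:np.r_[(fk(q,K)[0]-pos)*1000,200*(fk(q,K)[1].inv()*rot).as_rotvec()]
    o=least_squares(f,np.clip(q,QL+.01,QH-.01),bounds=(QL,QH)); return o.x,np.abs(o.fun[:3]).max(),np.abs(o.fun[3:]).max()/200
E
python3 - <<'E'
import st
from kin import *
from h import *
print(len(S),K.round(4)); print(np.abs(res(K)[:6*len(S)].reshape(-1,6)).max(1).round(1))
s=arm.get_state(); q=s["q"]; d=np.radians
def gj(pt,tilt,back=0.):
    Q=R.from_euler('xyz',[np.pi,0,YAW])*R.from_euler('y',tilt); z=Q.apply([0,0,1]); return sh2w(pt,pose)[0]+z*(.019-back),Q
for t in (30,38,45):
  qq=q.copy(); qq[5]=1.0
  for pt in ([0,0,88],[-45,0,141],[-100,0,150],[-130,0,160],[-130,0,200],[-130,0,250]):
    x,e,a=ik(*gj(pt,d(t)),qq); print(t,pt,x.round(2),round(e,1),round(a,3)); qq=x
f=arm.grab_frame("scene")
print([(round(q["conf"],2),toW(f,q["at"]).round(4).tolist()) for q in arm.recognise("flap_handle",f)[:1]])
for n in("scene","top"):
    f=arm.grab_frame(n); print(n,[(round(q["conf"],2),toW(f,q["at"]).round(4).tolist()) for q in arm.recognise("shaken_jar",f)[:2]])
E
```

```text
23.7833 [0.342, -0.241, -0.503, 0.254, -0.889, -0.562] [0.5326, -0.0857, 0.3733] [-2.6665, 0.001, -1.6718]
22 [ 1.9880e-01  6.0160e-01  1.0000e-04  4.6370e-01  3.7790e-01 -2.0000e-04
 -0.0000e+00 -1.9160e-01 -1.0000e-04 -1.2092e+00  1.2092e+00 -1.2092e+00]
[0.1 0.1 0.2 0.1 0.  0.  0.  0.  0.  0.  0.  0.  0.  0.  0.  0.  0.  0.
 0.  0.  0.  0. ]
30 [0, 0, 88] [ 0.15  0.23 -0.84  0.37 -0.05  0.98] 3.2 0.093
30 [-45, 0, 141] [ 0.08  0.05 -1.02  0.93 -0.07  0.48] 3.9 0.06
30 [-100, 0, 150] [ 0.23 -0.06 -1.02  0.56 -0.19  0.72] 4.1 0.068
30 [-130, 0, 160] [ 0.29 -0.13 -1.02  0.45 -0.27  0.78] 4.5 0.074
30 [-130, 0, 200] [ 0.33 -0.21 -1.02  0.54 -0.35  0.68] 2.4 0.036
30 [-130, 0, 250] [ 0.39 -0.3  -0.97  0.52 -0.48  0.67] 0.0 0.0
38 [0, 0, 88] [ 0.06  0.23 -0.6  -0.8  -0.    2.25] 4.9 0.107
38 [-45, 0, 141] [ 0.17  0.06 -0.86 -0.03 -0.    1.39] 7.3 0.163
38 [-100, 0, 150] [ 0.19 -0.06 -1.02  0.33 -0.04  1.  ] 7.3 0.145
38 [-130, 0, 160] [ 0.23 -0.14 -1.02  0.24 -0.12  1.06] 8.2 0.149
38 [-130, 0, 200] [ 0.28 -0.23 -1.02  0.44 -0.26  0.83] 7.1 0.112
38 [-130, 0, 250] [ 0.33 -0.32 -1.02  0.59 -0.37  0.66] 4.9 0.07
45 [0, 0, 88] [-0.09  0.22 -0.53 -1.36 -0.    2.92] 1.9 0.031
45 [-45, 0, 141] [-0.05  0.07 -0.63 -1.25 -0.    2.79] 6.4 0.091
45 [-100, 0, 150] [-0.07 -0.04 -0.71 -1.28 -0.01  2.83] 8.1 0.104
45 [-130, 0, 160] [-0.09 -0.11 -0.76 -1.29 -0.04  2.85] 10.1 0.122
45 [-130, 0, 200] [-0.07 -0.18 -0.76 -1.09 -0.1   2.63] 13.0 0.156
45 [-130, 0, 250] [ 0.28 -0.34 -1.02  0.49 -0.27  0.8 ] 8.9 0.132
[(0.87, [0.595, -0.0597, 0.268])]
scene [(0.64, [0.5888, -0.0794, 0.1022])]
top []
```

```bash
cat > srch.py <<'E'
from kin import *
from h import *
d=np.radians; rng=np.random.default_rng(0)
def gj(pt,tilt,dy=0.,flip=0):
    Q=R.from_euler('xyz',[np.pi,0,YAW+dy])*R.from_euler('y',tilt)
    z=Q.apply([0,0,1]); 
    if flip: Q=Q*R.from_euler('z',np.pi)
    return sh2w(pt,pose)[0]+z*.019,Q
def allik(P,Q,n=14):
    sol=[]
    for i in range(n):
        x,e,a=ik(P,Q,rng.uniform([-1,-1,-1,-3,-2.5,-3],[1,1,1,1.6,0,3]))
        if e<.5 and a<.005 and not any(np.abs(x-y).max()<.05 for y in sol): sol.append(x)
    return sol
if __name__=="__main__":
  for t in (30,38,45):
   for dy in (-.4,-.2,0,.2,.4):
    for fl in (0,1):
      for pt in ([0,0,88],[-45,0,141]):
        so=allik(*gj(pt,d(t),dy,fl),8)
        if so: print(t,dy,fl,pt,[x.round(2).tolist() for x in so])
E
time python3 srch.py
```

```text
30 0.4 0 [0, 0, 88] [[0.07, 0.24, -0.55, -0.41, -0.29, 2.16]]
30 0.4 0 [-45, 0, 141] [[0.12, 0.09, -0.64, -0.28, -0.34, 1.99]]
30 0.4 1 [0, 0, 88] [[0.07, 0.24, -0.55, -0.41, -0.29, -0.98]]
30 0.4 1 [-45, 0, 141] [[0.12, 0.09, -0.64, -0.28, -0.34, -1.15]]
38 -0.4 1 [-45, 0, 141] [[-0.5, 0.06, -0.84, -3.03, -0.0, 1.46]]
38 0.4 0 [0, 0, 88] [[-0.07, 0.24, -0.48, -0.82, -0.31, 2.66]]
38 0.4 0 [-45, 0, 141] [[0.01, 0.08, -0.59, -0.61, -0.31, 2.39]]
38 0.4 1 [0, 0, 88] [[-0.07, 0.24, -0.48, -0.82, -0.31, -0.48]]
38 0.4 1 [-45, 0, 141] [[0.01, 0.08, -0.59, -0.61, -0.31, -0.75]]
45 -0.2 0 [0, 0, 88] [[-0.39, 0.23, -0.61, -2.24, -0.08, -2.4]]
45 -0.2 1 [0, 0, 88] [[-0.39, 0.23, -0.61, -2.24, -0.08, 0.74]]
45 0.2 0 [0, 0, 88] [[-0.14, 0.23, -0.51, -1.2, -0.18, 2.94]]
45 0.2 1 [0, 0, 88] [[-0.14, 0.23, -0.51, -1.2, -0.18, -0.2]]
45 0.4 0 [-45, 0, 141] [[-0.19, 0.09, -0.53, -1.01, -0.4, 2.9]]
45 0.4 1 [0, 0, 88] [[-0.26, 0.26, -0.45, -1.21, -0.42, 0.03]]
45 0.4 1 [-45, 0, 141] [[-0.19, 0.09, -0.53, -1.01, -0.4, -0.24]]
real	0m12.727s
user	0m13.267s
sys	0m0.040s
```

```bash
cat > clr.py <<'E'
from srch import *
def segd(P,a,b):
    a,b=np.array(a,float),np.array(b,float); t=np.clip(((P-a)@(b-a))/((b-a)@(b-a)),0,1); return np.linalg.norm(P-(a+t[:,None]*(b-a)),axis=1)
def clear(pt,tilt,dy):
    P,Q=gj(pt,tilt,dy,1); g=sh2w(pt,pose)[0]
    u=np.linspace(-1,1,21); L=[]
    for b in np.linspace(47,165,9): 
        for x in (-39,0,39): L+=[[x,97*v,-b] for v in u]
    for b in np.linspace(165,330,9):
        for a in np.linspace(0,6.28,16): L.append([55*np.cos(a),55*np.sin(a),-b])
    W=g+Q.apply(np.array(L)/1000); c,s_=np.cos(YAW),np.sin(YAW); W=W-np.array([pose[0],pose[1],0]); X=np.c_[c*W[:,0]+s_*W[:,1],-s_*W[:,0]+c*W[:,1],W[:,2]]*1000
    m=np.abs(X[:,1])<135; fl=min(segd(X[m][:,[0,2]],(85,130),(2,274)).min(),segd(X[m][:,[0,2]],(2,274),(-29,256)).min()) if m.any() else 999
    w=(X[:,2]<128)&(X[:,0]>-82); win=(120-np.abs(X[w][:,1])).min() if w.any() else 999
    k=X[:,0]<-70; fp=min(999,(X[k][:,2]).min()-70) if k.any() else 999
    return round(fl),round(win),round(fp)
if __name__=="__main__":
  for t in (34,38,42):
    for dy in (.25,.35,.45):
      row=[]; q=np.array([-.07,.24,-.48,-.82,-.31,-.48])
      for pt in ([0,0,91],[0,0,100],[-40,0,145],[-90,0,165],[-120,0,175]):
        x,e,a=ik(*gj(pt,d(t),dy,1),q); q=x; row.append((clear(pt,d(t),dy),"ok" if e<.5 and a<.01 else "XX"))
      print(t,dy,row,x.round(2))
E
python3 clr.py
```

```text
34 0.25 [((8, 9, 38), 'ok'), ((6, 12, 47), 'ok'), ((13, 999, 92), 'XX'), ((43, 999, 112), 'XX'), ((64, 999, 122), 'XX')] [ 0.25 -0.16 -1.02  0.28 -0.13 -1.93]
34 0.35 [((6, 6, 38), 'ok'), ((1, 9, 47), 'ok'), ((3, 999, 92), 'ok'), ((35, 999, 112), 'ok'), ((56, 999, 122), 'ok')] [ 0.23 -0.14 -0.89 -0.05 -0.23 -1.5 ]
34 0.45 [((6, 4, 38), 'ok'), ((0, 7, 47), 'ok'), ((2, 999, 92), 'ok'), ((27, 999, 112), 'ok'), ((48, 999, 122), 'ok')] [ 0.11 -0.11 -0.73 -0.36 -0.39 -1.03]
38 0.25 [((19, 7, 34), 'ok'), ((15, 9, 43), 'ok'), ((19, 999, 88), 'XX'), ((46, 999, 108), 'XX'), ((68, 999, 118), 'XX')] [ 0.24 -0.16 -1.02  0.16 -0.06 -1.8 ]
38 0.35 [((12, 2, 34), 'ok'), ((5, 5, 43), 'ok'), ((11, 999, 88), 'ok'), ((39, 999, 108), 'ok'), ((59, 999, 118), 'ok')] [ 0.22 -0.15 -0.91 -0.12 -0.15 -1.43]
38 0.45 [((11, -1, 34), 'ok'), ((2, 3, 43), 'ok'), ((3, 999, 88), 'ok'), ((31, 999, 108), 'ok'), ((51, 999, 118), 'ok')] [ 0.03 -0.11 -0.7  -0.53 -0.39 -0.82]
42 0.25 [((31, 6, 30), 'ok'), ((24, 9, 39), 'ok'), ((25, 999, 84), 'ok'), ((50, 999, 104), 'XX'), ((72, 999, 114), 'XX')] [ 0.23 -0.16 -0.97 -0.13 -0.02 -1.49]
42 0.35 [((22, 1, 30), 'ok'), ((16, 5, 39), 'ok'), ((18, 999, 84), 'ok'), ((42, 999, 104), 'ok'), ((63, 999, 114), 'ok')] [ 0.16 -0.15 -0.84 -0.4  -0.16 -1.11]
42 0.45 [((16, -2, 30), 'ok'), ((8, 2, 39), 'ok'), ((9, 999, 84), 'ok'), ((35, 999, 104), 'ok'), ((55, 999, 114), 'ok')] [-0.08 -0.1  -0.66 -0.74 -0.43 -0.55]
```

```bash
cat > r2.py <<'E'
from clr import *
for t in (46,50,54,58):
    for dy in (-.1,0,.1,.2):
      row=[]; q=np.array([-.14,.23,-.51,-1.2,-.18,-.2])
      for pt in ([0,0,91],[0,0,100],[-40,0,140],[-80,0,155],[-110,0,165]):
        x,e,a=ik(*gj(pt,d(t),dy,1),q); q=x; row.append((clear(pt,d(t),dy),"ok" if e<.5 and a<.01 else "XX"))
        if len(row)==1: x0=x
      print(t,dy,row,x0.round(2),x.round(2))
E
python3 r2.py
```

```text
46 -0.1 [((52, 15, 26), 'XX'), ((46, 15, 35), 'XX'), ((45, 999, 75), 'XX'), ((63, 999, 90), 'XX'), ((84, 999, 100), 'XX')] [-0.26  0.22 -0.54 -1.83 -0.04  0.3 ] [-0.22 -0.08 -0.73 -1.74 -0.    0.18]
46 0 [((54, 23, 36), 'XX'), ((52, 23, 45), 'XX'), ((52, 999, 75), 'XX'), ((70, 999, 90), 'XX'), ((93, 999, 100), 'XX')] [-0.09  0.22 -0.53 -1.38 -0.   -0.2 ] [-0.08 -0.08 -0.73 -1.29 -0.03 -0.29]
46 0.1 [((52, 15, 26), 'ok'), ((46, 15, 35), 'ok'), ((45, 999, 75), 'XX'), ((63, 999, 90), 'XX'), ((84, 999, 100), 'XX')] [-0.06  0.21 -0.54 -1.19 -0.05 -0.34] [ 0.02 -0.09 -0.76 -0.94 -0.05 -0.64]
46 0.2 [((45, 7, 26), 'ok'), ((39, 9, 35), 'ok'), ((38, 999, 75), 'ok'), ((56, 999, 90), 'XX'), ((75, 999, 100), 'XX')] [-0.18  0.22 -0.5  -1.28 -0.21 -0.1 ] [ 0.1  -0.1  -0.8  -0.71 -0.06 -0.86]
50 -0.1 [((62, 15, 21), 'ok'), ((56, 15, 30), 'ok'), ((51, 999, 70), 'XX'), ((66, 999, 85), 'XX'), ((88, 999, 95), 'XX')] [-0.52  0.25 -0.7  -2.32 -0.33  0.98] [-0.21 -0.09 -0.73 -1.69 -0.    0.12]
50 0 [((65, 23, 31), 'ok'), ((62, 23, 40), 'ok'), ((57, 999, 70), 'XX'), ((74, 999, 85), 'XX'), ((97, 999, 95), '
[... 1345 characters left out ...]
, 77), 'ok'), ((96, 999, 87), 'ok')] [-0.66  0.39 -0.9  -2.56 -0.77  1.39] [-0.58 -0.08 -0.84 -2.04 -0.36  0.71]
58 0 [((81, 23, 21), 'ok'), ((76, 23, 30), 'ok'), ((65, 999, 62), 'ok'), ((82, 999, 77), 'ok'), ((105, 999, 87), 'ok')] [-0.67  0.36 -0.8  -2.35 -0.69  1.23] [-0.54 -0.07 -0.79 -1.85 -0.39  0.55]
58 0.1 [((72, 15, 21), 'ok'), ((68, 15, 30), 'ok'), ((60, 999, 62), 'ok'), ((74, 999, 77), 'ok'), ((96, 999, 87), 'ok')] [-0.65  0.35 -0.71 -2.15 -0.66  1.07] [-0.55 -0.05 -0.75 -1.71 -0.46  0.47]
58 0.2 [((64, 5, 13), 'ok'), ((59, 5, 22), 'ok'), ((55, 999, 62), 'ok'), ((66, 999, 77), 'ok'), ((87, 999, 87), 'ok')] [-0.62  0.34 -0.64 -1.97 -0.66  0.92] [-0.57 -0.02 -0.72 -1.61 -0.56  0.45]
```

```bash
cat > plan.py <<'E'
from clr import *
def jpath(q0,q1,n,g,verbose=True):
    poses=[fk(q0,K)]+[fk(q0+(q1-q0)*(i+1)/n,K) for i in range(n)]
    st=[np.linalg.norm(b[0]-a[0])*1000 for a,b in zip(poses,poses[1:])]; rt=[np.degrees((a[1].inv()*b[1]).magnitude()) for a,b in zip(poses,poses[1:])]
    print("max mm",round(max(st),1),"deg",round(max(rt),2),"dq",np.abs((q1-q0)/n*12).round(2))
    emit(poses,g); return poses
def cart(q0,poses,g):
    """check IK along straight poses and emit"""
    q=q0; L=[fk(q0,K)]; qs=[q0]
    for P,Q in poses:
        x,e,a=ik(P,Q,q); 
        if e>.6 or a>.01: print("XX",P.round(3),e,a)
        if np.abs(x-q).max()>.12: print("jump",np.abs(x-q).max())
        q=x; L.append((P,Q)); qs.append(q)
    emit(L,g); print("q",q.round(3).tolist()); return q
def shx(P): W=np.atleast_2d(P)-np.array([pose[0],pose[1],0]); c,s_=np.cos(YAW),np.sin(YAW); return np.c_[c*W[:,0]+s_*W[:,1],-s_*W[:,0]+c*W[:,1],W[:,2]]*1000
T,DY=d(54),.1
E
python3 - <<'E'
from plan import *
q=np.array([-.54,.29,-.63,-2,-.48,.82])
for pt in ([0,0,91],[0,0,100],[-40,0,135],[-80,0,155],[-115,0,180]):
    x,e,a=ik(*gj(pt,T,DY,1),q); print(pt,x.round(3),round(e,2),np.abs(x-q).max().round(2)); q=x
np.save("qpre.npy",q)
c=arm.get_state()["q"]
po=jpath(c,q,20,-1)
for P,Q in po[::3]: 
    g=P-Q.apply([0,0,.019]); B=shx(np.array([P,*[P+Q.apply([x,y,-.066]) for x in(-.039,.039) for y in(-.097,.097)]])); print(B[0].round(),B[1:,2].min().round(),B[1:,0].max().round())
# elbow/forearm heights
for qq in (c,q,):
    A=R.from_euler('z',qq[0]);P=np.array([0,0,K[0]]);A=A*R.from_euler('y',qq[1]);P=P+A.apply([0,0,K[1]]);print("elbow",P.round(2));A=A*R.from_euler('y',-qq[2]);print("fore end",(P+A.apply([K[3],0,0])).round(2))
E
```

```text
[0, 0, 91] [-0.543  0.285 -0.635 -2.005 -0.48   0.824] 0.0 0.0
[0, 0, 100] [-0.516  0.257 -0.618 -1.957 -0.447  0.747] 0.0 0.08
[-40, 0, 135] [-0.429  0.106 -0.629 -1.737 -0.35   0.441] 0.0 0.31
[-80, 0, 155] [-0.345 -0.011 -0.667 -1.562 -0.279  0.2  ] 0.0 0.24
[-115, 0, 180] [-0.065 -0.146 -0.74  -1.194 -0.064 -0.338] 0.88 0.54
max mm 22.9 deg 5.19 dq [0.24 0.05 0.14 0.87 0.49 0.13]
[[-1,-9,13,16,-0.5,-3,2.9],[-1,-7,13,16,-0.3,-3,3.1],[-1,-6,11,14,0,-2.7,3.3],[-1,-4,11,14,0.1,-2.7,3.5],[-1,-3,9,12,0.3,-2.5,3.5],[-1,-2,9,11,0.5,-2.4,3.7],[-1,0,7,10,0.7,-2.2,3.9],[-1,0,6,9,0.9,-2.1,3.9],[-1,2,4,8,1.1,-1.9,4],[-1,4,4,6,1.3,-1.8,4.1],[-1,4,2,6,1.5,-1.6,4.1],[-1,5,0,5,1.7,-1.4,4.2],[-1,6,0,4,1.9,-1.3,4.2],[-1,7,-2,2,2,-1.1,4.3],[-1,7,-4,3,2.2,-1,4.3],[-1,9,-4,1,2.4,-0.8,4.2],[-1,9,-6,0,2.6,-0.6,4.3],[-1,10,-8,0,2.7,-0.5,4.3],[-1,10,-8,-1,2.8,-0.4,4.3],[-1,11,-10,-1,3,-0.1,4.2]]
end [ 0.5003 -0.0811  0.1679] [ 3.137  0.953 -3.139] 20
[-64.  -0. 372.] 387.0 -7.0
[-76.  26. 316.] 324.0 -16.0
[-83.  48. 274.] 277.0 -24.0
[-85.  60. 245.] 242.0 -33.0
[-84.  61. 223.] 218.0 -46.0
[-84.  48. 203.] 200.0 -65.0
[-90.  23. 183.] 185.0 -94.0
elbow [-0.13 -0.05  0.78]
fore end [0.29 0.1  0.66]
elbow [-0.09  0.01  0.79]
fore end [ 0.3  -0.02  0.53]
```

```bash
cat >> plan.py <<'E'
def clr2(P,Q):
    L=[[x,97*v,-b] for b in np.linspace(66,184,9) for x in(-39,0,39) for v in np.linspace(-1,1,11)]+[[55*np.cos(a),55*np.sin(a),-b] for b in np.linspace(184,350,7) for a in np.linspace(0,6.28,12)]+[[x,y,-b] for b in(0,30,60) for x in(-10,10) for y in(-65,0,65)]
    X=shx(P+Q.apply(np.array(L)/1000)); m=np.abs(X[:,1])<135; XZ=X[m][:,[0,2]]
    h=min(segd(XZ,(85,130),(2,274)).min(),segd(XZ,(2,274),(-29,256)).min(),segd(XZ,(2,274),(2,320)).min()) if m.any() else 999
    st=np.sqrt((segd(X[:,[0,2]],(55,50),(62,205)))**2+np.clip(np.abs(X[:,1]+172)-32,0,None)**2).min()
    return round(h),round(st),round(X[:,2].min()),round(X[:,0].max())
E
python3 - <<'E'
from plan import *
q=np.array([-.54,.29,-.63,-2,-.48,.82])
for pt in ([0,0,91],[0,0,100],[-40,0,135],[-75,0,155]):
    q,e,a=ik(*gj(pt,T,DY,1),q)
print("pre",q.round(3),e); np.save("qpre.npy",q)
v,e,a=ik(*gj([-115,0,200],d(58),.2,1),q); print("via",v.round(3),e,a)
c=arm.get_state()["q"]; P,Q=fk(c,K)
for dx,dz in((70,0),(90,0),(70,-30)):
    m,e,a=ik(P-FW*dx/1000+UP*dz/1000,Q,c); print("m",dx,dz,m.round(3),e,a)
m,e,a=ik(P-FW*.07,Q,c); np.save("qm.npy",m); np.save("qv.npy",v)
for A,B,n in((c,m,5),(m,v,18),(v,q,8)):
    po=jpath(A,B,n,-1); print([clr2(*x) for x in po[::2]])
E
```

```text
pre [-0.342 -0.003 -0.659 -1.564 -0.276  0.2  ] 1.1102230246251565e-13
via [-0.412 -0.141 -0.693 -1.418 -0.435  0.122] 2.7755575615628914e-14 1.0842021724855041e-16
m 70 0 [ 0.451 -0.385 -0.608  0.297 -0.958 -0.675] 0.0 1.3183898417423731e-16
m 90 0 [ 0.495 -0.433 -0.637  0.312 -0.989 -0.718] 1.6653345369377348e-13 3.400058012914542e-16
m 70 -30 [ 0.447 -0.377 -0.674  0.313 -0.886 -0.699] 1.249000902703301e-13 3.0531133177191805e-16
max mm 14.7 deg 0.04 dq [0.27 0.36 0.26 0.1  0.17 0.28]
[[-1,-1,13,-8,0,0,0],[-1,-1,12,-6,0,0,0],[-1,0,13,-7,0,0,0],[-1,1,12,-6,0,0,0],[-1,1,12,-5,0,0,0]]
end [ 0.4663 -0.0787  0.3723] [-2.669e+00 -1.000e-03 -1.672e+00] 5
[(82, 245, 342, -6), (91, 257, 344, -35), (105, 268, 343, -62)]
max mm 30.2 deg 5.95 dq [0.58 0.16 0.06 1.14 0.35 0.53]
[[-1,-2,22,21,-2.2,-2.8,2.9],[-1,-2,20,19,-1.7,-2.9,3.2],[-1,-1,17,18,-1.3,-2.9,3.4],[-1,-1,15,16,-0.9,-2.9,3.5],[-1,-1,13,16,-0.4,-3,3.8],[-1,-1,10,13,0.1,-2.8,3.8],[-1,-1,8,13,0.4,-2.8,4],[-1,0,5,11,0.9,-2.8,4.1],[-1,-1,2,10,1.3,-2.6,4.1],[-1,-1,0,9,1.6,-2.6,4.2],[-1,-1,-2,8,2.1,-2.4,4.3],[-1,-1,-5,7,2.3,-2.2,4.3],[-1,-1,-8,6,2.7,-2.2,4.3],[-1,-1,-9,6,3,-1.9,4.3],[-1,-2,-12,5,3.3,-1.8,4.3],[-1,-1,-14,4,3.5,-1.6,4.3],[-1,-2,-16,5,3.7,-1.5,4.3],[-1,-3,-18,4,3.9,-1.2,4.3]]
end [ 0.5004 -0.0791  0.1904] [-3.141  1.012 -3.039] 18
[(113, 273, 342, -76), (99, 245, 292, -89), (91, 236, 251, -100), (90, 231, 220, -109), (95, 228, 199, -115), (97, 228, 185, -117), (92, 225, 179, -112), (87, 214, 177, -101), (82, 190, 179, -90), (78, 164, 181, -81)]
max mm 7.7 deg 0.95 dq [0.1  0.21 0.05 0.22 0.24 0.12]
[[-1,1,-2,7,0.6,0.4,0.4],[-1,2,-1,8,0.5,0.4,0.5],[-1,1,-1,7,0.6,0.4,0.4],[-1,2,-1,7,0.6,0.5,0.4],[-1,3,-1,7,0.6,0.5,0.4],[-1,2,-1,8,0.6,0.6,0.4],[-1,3,-1,7,0.6,0.6,0.3],[-1,3,0,7,0.7,0.6,0.4]]
end [ 0.54   -0.0843  0.1438] [-3.141  0.942 -3.14 ] 8
[(78, 164, 181, -81), (76, 154, 171, -71), (69, 146, 160, -62), (66, 138, 148, -54), (66, 132, 136, -47)]
```

Request:
servo_tool([
  [-1,-1,13,-8,0,0,0],
  [-1,-1,12,-6,0,0,0],
  [-1,0,13,-7,0,0,0],
  [-1,1,12,-6,0,0,0],
  [-1,1,12,-5,0,0,0],
])

```text
t: 24.5
eef_pos: [0.4657, -0.0788, 0.3725]
ee_rot: [-2.668, -0.001, -1.672]
force: [0.2, 0.7, 1.3]
width: 0.0538
gripper_force: 0.0
```

Request:
servo_tool([
  [-1,-2,22,21,-2.2,-2.8,2.9],
  [-1,-2,20,19,-1.7,-2.9,3.2],
  [-1,-1,17,18,-1.3,-2.9,3.4],
  [-1,-1,15,16,-0.9,-2.9,3.5],
  [-1,-1,13,16,-0.4,-3,3.8],
  [-1,-1,10,13,0.1,-2.8,3.8],
  [-1,-1,8,13,0.4,-2.8,4],
  [-1,0,5,11,0.9,-2.8,4.1],
  [-1,-1,2,10,1.3,-2.6,4.1],
  [-1,-1,0,9,1.6,-2.6,4.2],
  [-1,-1,-2,8,2.1,-2.4,4.3],
  [-1,-1,-5,7,2.3,-2.2,4.3],
  [-1,-1,-8,6,2.7,-2.2,4.3],
  [-1,-1,-9,6,3,-1.9,4.3],
  [-1,-2,-12,5,3.3,-1.8,4.3],
  [-1,-1,-14,4,3.5,-1.6,4.3],
  [-1,-2,-16,5,3.7,-1.5,4.3],
  [-1,-3,-18,4,3.9,-1.2,4.3],
  [-1,0,0,0,0,0,0],
])

```text
t: 26.08
eef_pos: [0.5008, -0.0808, 0.1899]
ee_rot: [3.136, 1.012, -3.051]
force: [-0.2, -0.3, -0.9]
width: 0.0877
gripper_force: 0.0
```

```bash
python3 - <<'E'
from plan import *
import st
s=arm.get_state(); c=s["q"]; print(s["force"].round(1)); v=np.load("qv.npy"); q=np.load("qpre.npy"); print((c-v).round(3))
po=jpath(c,q,8,-1); print([clr2(*x) for x in po[::2]])
# jar position check
for n in("scene","top"):
    f=arm.grab_frame(n); print(n,[(round(q["conf"],2),toW(f,q["at"]).round(4).tolist()) for q in arm.recognise("shaken_jar",f)[:2]])
E
```

```text
26.0833 [-0.412, -0.141, -0.692, -1.415, -0.432, 0.114] [0.5008, -0.0808, 0.1899] [3.1359, 1.0118, -3.0511]
[-0.2 -0.3 -0.9]
[-0.    -0.     0.001  0.002  0.004 -0.009]
max mm 7.7 deg 0.92 dq [0.1  0.21 0.05 0.22 0.23 0.13]
[[-1,1,-1,7,0.5,0.4,0.4],[-1,2,-1,8,0.6,0.4,0.4],[-1,1,-1,7,0.6,0.4,0.3],[-1,2,-1,7,0.5,0.5,0.4],[-1,3,-1,8,0.6,0.5,0.3],[-1,2,0,7,0.6,0.5,0.4],[-1,3,-1,7,0.6,0.6,0.3],[-1,3,0,7,0.5,0.7,0.3]]
end [ 0.5401 -0.0845  0.144 ] [-3.141  0.942 -3.139] 8
[(78, 163, 181, -81), (76, 153, 171, -71), (69, 145, 160, -62), (66, 138, 148, -54), (66, 132, 136, -47)]
scene [(0.73, [0.5912, -0.0777, 0.1009]), (0.54, [0.5936, -0.064, 0.0627])]
top [(0.87, [0.5862, -0.0893, 0.0997])]
```

Request:
servo_tool([
  [-1,1,-1,7,0.5,0.4,0.4],
  [-1,2,-1,8,0.6,0.4,0.4],
  [-1,1,-1,7,0.6,0.4,0.3],
  [-1,2,-1,7,0.5,0.5,0.4],
  [-1,3,-1,8,0.6,0.5,0.3],
  [-1,2,0,7,0.6,0.5,0.4],
  [-1,3,-1,7,0.6,0.6,0.3],
  [-1,3,0,7,0.5,0.7,0.3],
  [-1,0,0,0,0,0,0],
])

```text
t: 27.03
eef_pos: [0.5403, -0.0821, 0.1438]
ee_rot: [-3.138, 0.941, -3.129]
force: [0.4, -0.1, 0.3]
width: 0.0874
gripper_force: 0.0
```

```bash
cat > seg.py <<'E'
from plan import *
def segs(q0,pts,g,step=8,tilt=T,dy=DY):
    A=shx(fk(q0,K)[0]-fk(q0,K)[1].apply([0,0,.019]))[0]; L=[]
    for b in pts:
        b=np.array(b,float); n=max(1,int(np.ceil(np.linalg.norm(b-A)/step))); L+=[A+(b-A)*(i+1)/n for i in range(n)]; A=b
    po=[gj(x,tilt,dy,1) for x in L]; q=cart(q0,po,g); print([clr2(*x) for x in po[::3]],[clear(x,tilt,dy) for x in L[::3]]); return q
E
python3 - <<'E'
from seg import *
s=arm.get_state(); print(s["force"].round(1)); segs(s["q"],[[-40,0,125],[0,0,91]],-1)
E
```

```text
[ 0.4 -0.1  0.3]
[[-1,1,-1,8,0.3,-0.1,0.4],[-1,0,-1,7,0,0,0],[-1,1,-1,8,0,0,0],[-1,1,-1,7,0,0,0],[-1,0,-1,8,0,0,0],[-1,1,-1,7,0,0,0],[-1,1,0,8,0,0,0],[-1,0,-1,7,0,0,0],[-1,1,0,8,0,0,0],[-1,1,-1,7,0,0,0],[-1,0,0,8,0,0,0],[-1,1,-1,7,0,0,0],[-1,0,-1,8,0,0,0]]
end [ 0.615  -0.092   0.0798] [ 3.141  0.943 -3.141] 13
q [-0.543, 0.285, -0.634, -2.004, -0.48, 0.822]
[(65, 128, 131, -41), (66, 114, 116, -24), (69, 101, 101, -7), (70, 91, 86, 10), (68, 77, 72, 28)] [(65, 999, 76), (66, 999, 61), (69, 999, 46), (70, 16, 32), (68, 15, 17)]
```

Request:
servo_tool([
  [-1,1,-1,8,0.3,-0.1,0.4],
  [-1,0,-1,7,0,0,0],
  [-1,1,-1,8,0,0,0],
  [-1,1,-1,7,0,0,0],
  [-1,0,-1,8,0,0,0],
  [-1,1,-1,7,0,0,0],
  [-1,1,0,8,0,0,0],
  [-1,0,-1,7,0,0,0],
  [-1,1,0,8,0,0,0],
  [-1,1,-1,7,0,0,0],
  [-1,0,0,8,0,0,0],
  [-1,1,-1,7,0,0,0],
  [-1,0,-1,8,0,0,0],
  [-1,0,0,0,0,0,0],
])

```text
t: 28.2
eef_pos: [0.615, -0.0925, 0.0803]
ee_rot: [3.141, 0.944, -3.141]
force: [0.7, -0.2, -0.1]
width: 0.0876
gripper_force: 0.0
```

Request:
servo_tool([
  [0.0,0,0,0,0,0,0],
  [0.3,0,0,0,0,0,0],
  [0.5,0,0,0,0,0,0],
  [0.5,0,0,0,0,0,0],
  [0.5,0,0,0,0,0,0],
  [0.5,0,0,0,0,0,0],
], squeeze=15)

```text
t: 28.7
eef_pos: [0.6148, -0.0919, 0.082]
ee_rot: [-3.141, 0.947, -3.139]
force: [0.2, 0.9, 2.4]
width: 0.0571
gripper_force: 15.0
```

```bash
python3 - <<'E'
from seg import *
import st
s=arm.get_state(); print(s["q"].round(3),s["force"].round(1)); q=segs(s["q"],[[0,0,103],[-38,0,145],[-75,0,158]],.5,7)
np.save("qout.npy",q)
# tray solutions
tr=np.load("tray.npy"); print(tr)
def gt(z,tilt,yaw):
    Q=R.from_euler('xyz',[np.pi,0,yaw])*R.from_euler('y',tilt); zz=Q.apply([0,0,1]); return np.array([tr[0],tr[1],z])+zz*.019,Q*R.from_euler('z',np.pi)
for t in (45,54,58):
  for y in (-.7,-.5,-.3,-.1,.1):
    x,e,a=ik(*gt(.063,d(t),y),q); x2,e2,a2=ik(*gt(.15,d(t),y),x)
    if e<.5 and a<.01 and e2<.5 and a2<.01: print(t,y,x.round(2),x2.round(2))
E
```

```text
28.7 [-0.544, 0.281, -0.634, -2.002, -0.482, 0.82] [0.6148, -0.0919, 0.082] [-3.1413, 0.9466, -3.139]
[-0.544  0.281 -0.634 -2.002 -0.482  0.82 ] [0.2 0.9 2.4]
[[0.5,-4,0,-3,0,0.2,0],[0.5,-4,0,-3,0,0,0],[0.5,-1,1,-6,0,0,0],[0.5,-1,0,-6,0,0,0],[0.5,-2,1,-6,0,0,0],[0.5,-1,0,-7,0,0,0],[0.5,-1,0,-6,0,0,0],[0.5,-2,1,-6,0,0,0],[0.5,-1,0,-6,0,0,0],[0.5,-1,1,-6,0,0,0],[0.5,-1,0,-6,0,0,0],[0.5,1,1,-7,0,0,0],[0.5,2,0,-6,0,0,0],[0.5,2,1,-6,0,0,0],[0.5,2,1,-6,0,0,0],[0.5,2,0,-6,0,0,0],[0.5,2,1,-7,0,0,0]]
end [ 0.5394 -0.0841  0.1467] [-3.141  0.943 -3.139] 17
q [-0.318, -0.012, -0.655, -1.532, -0.258, 0.153]
[(64, 77, 79, 28), (59, 85, 93, 19), (55, 93, 107, 7), (52, 101, 121, -6), (54, 113, 130, -23), (61, 127, 137, -41)] [(64, 15, 24), (59, 16, 38), (55, 17, 52), (52, 999, 66), (54, 999, 75), (61, 999, 82)]
[ 0.50506691 -0.40881551 -0.16683223]
45 -0.3 [-0.77  0.34 -0.4  -1.28 -0.34  0.04] [-0.6   0.19 -0.43 -0.85 -0.28 -0.52]
45 -0.1 [-0.84  0.38 -0.34 -1.2  -0.53  0.15] [-0.75  0.23 -0.33 -0.96 -0.55 -0.19]
45 0.1 [-0.87  0.43 -0.27 -1.11 -0.71  0.23] [-0.82  0.29 -0.25 -0.96 -0.76 -0.01]
54 -0.7 [-1.12  0.43 -0.76 -2.53 -0.61  1.3 ] [-0.84  0.17 -0.5  -1.9  -0.12  0.41]
54 -0.5 [-1.07  0.4  -0.57 -2.06 -0.52  0.91] [-0.79  0.18 -0.45 -1.52 -0.24  0.12]
54 -0.3 [-1.03  0.41 -0.46 -1.72 -0.58  0.66] [-0.87  0.22 -0.41 -1.4  -0.46  0.17]
54 -0.1 [-1.02  0.44 -0.37 -1.5  -0.7   0.56] [-0.93  0.27 -0.34 -1.3  -0.67  0.23]
54 0.1 [-1.02  0.49 -0.28 -1.33 -0.85  0.53] [-0.97  0.33 -0.25 -1.2  -0.86  0.29]
58 -0.7 [-1.16  0.5  -0.82 -2.59 -0.79  1.42] [-1.05  0.22 -0.66 -2.32 -0.41  0.99]
58 -0.5 [-1.15  0.46 -0.64 -2.18 -0.68  1.12] [-0.98  0.21 -0.51 -1.83 -0.41  0.55]
58 -0.3 [-1.11  0.46 -0.5  -1.84 -0.69  0.86] [-0.98  0.25 -0.44 -1.58 -0.57  0.42]
58 -0.1 [-1.09  0.48 -0.39 -1.59 -0.79  0.71] [-1.01  0.3  -0.36 -1.42 -0.75  0.4 ]
58 0.1 [-1.08  0.52 -0.29 -1.41 -0.92  0.64] [-1.03  0.36 -0.26 -1.29 -0.92  0.4 ]
```

Request:
servo_tool([
  [0.5,-4,0,-3,0,0,0],
  [0.5,-4,0,-3,0,0,0],
  [0.5,-1,1,-6,0,0,0],
  [0.5,-1,0,-6,0,0,0],
], squeeze=25)

```text
t: 29.03
eef_pos: [0.6054, -0.0913, 0.0998]
ee_rot: [-3.141, 0.944, -3.14]
force: [-1.2, -0.3, -1.9]
width: 0.057
gripper_force: 25.0
```

Request:
servo_tool([
  [0.5,-2,1,-6,0,0,0],
  [0.5,-1,0,-7,0,0,0],
  [0.5,-1,0,-6,0,0,0],
  [0.5,-2,1,-6,0,0,0],
  [0.5,-1,0,-6,0,0,0],
  [0.5,-1,1,-6,0,0,0],
  [0.5,-1,0,-6,0,0,0],
  [0.5,1,1,-7,0,0,0],
  [0.5,2,0,-6,0,0,0],
  [0.5,2,1,-6,0,0,0],
  [0.5,2,1,-6,0,0,0],
  [0.5,2,0,-6,0,0,0],
  [0.5,2,1,-7,0,0,0],
  [0.5,0,0,0,0,0,0],
])

```text
t: 30.2
eef_pos: [0.5377, -0.0841, 0.146]
ee_rot: [-3.141, 0.945, -3.139]
force: [0.2, 0.4, -1.7]
width: 0.057
gripper_force: 25.0
```

```bash
python3 - <<'E'
from seg import *
import st
s=arm.get_state(); q=s["q"]; print(q.round(3),s["force"].round(1),s["width"])
f=arm.grab_frame("scene"); cv2.imwrite("pics/g4.png",cv2.resize(f["color"][120:340,130:400,::-1],None,fx=2.5,fy=2.5))
# to z .185, out to -125
P,Q=fk(q,K); g=shx(P-Q.apply([0,0,.019]))[0]; print(g)
for pts,t,dy in (([-125,0,190],54,.1),([-125,-20,190],54,.3),([-125,-40,190],54,.4),([-125,-40,190],54,.5),([-115,-60,200],54,.4)):
    x,e,a=ik(*gj(pts,d(t),dy,1),np.array([-.4,-.1,-.6,-1.4,-.4,.1])); print(pts,dy,x.round(2),round(e,2),round(a,3))
E
```

```text
30.2 [-0.338, -0.012, -0.661, -1.555, -0.274, 0.189] [0.5377, -0.0841, 0.146] [-3.1407, 0.9453, -3.139]
[-0.338 -0.012 -0.661 -1.555 -0.274  0.189] [ 0.2  0.4 -1.7] 0.057007224348446
[-7.71107648e+01 -2.42320894e-02  1.57118698e+02]
[-125, 0, 190] 0.1 [-0.08 -0.18 -0.75 -1.19 -0.09 -0.34] 2.19 0.028
[-125, -20, 190] 0.3 [-0.44 -0.11 -0.65 -1.24 -0.54  0.04] 0.0 0.0
[-125, -40, 190] 0.4 [-0.58 -0.04 -0.6  -1.22 -0.73  0.17] 0.0 0.0
[-125, -40, 190] 0.5 [-0.62  0.01 -0.56 -1.2  -0.84  0.24] 0.0 0.0
[-115, -60, 200] 0.4 [-0.61 -0.02 -0.56 -1.19 -0.76  0.15] 0.0 0.0
```

View pics/g4.png

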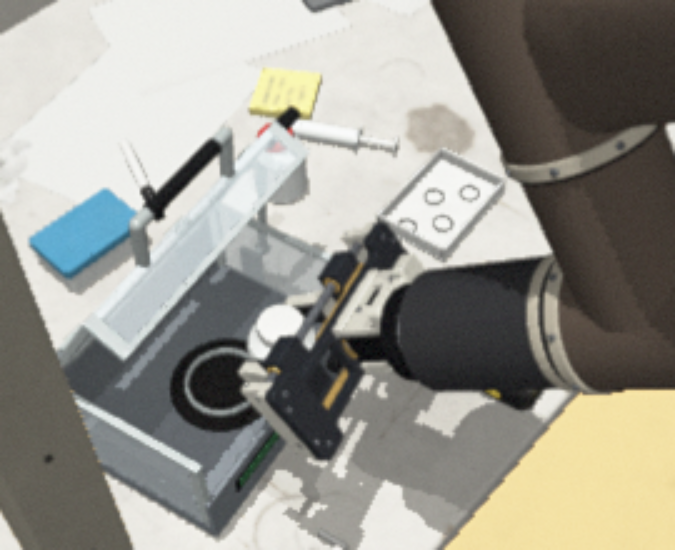

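```bash
cat > tr.py <<'E'
from seg import *
def gw(xyz,yaw,t=.9453):
    Q=R.from_euler('xyz',[np.pi,0,yaw])*R.from_euler('y',t); return np.array(xyz)+Q.apply([0,0,.019]),Q*R.from_euler('z',np.pi)
def wseg(q0,A,yA,pts,g):
    L=[]
    for B,yB,n in pts:
        A=np.array(A);B=np.array(B); L+=[gw(A+(B-A)*(i+1)/n,yA+(yB-yA)*(i+1)/n) for i in range(n)]; A,yA=B,yB
    return cart(q0,L,g),L
E
python3 - <<'E'
from tr import *
s=arm.get_state(); q=s["q"]; P,Q=fk(q,K); G=P-Q.apply([0,0,.019])
A=sh2w([-120,-20,195],pose)[0]; print(G,A)
q1,L=wseg(q,G,YAW+.1,[(A,.2,9)],.5); print([clr2(*x) for x in L[::3]])
q2,L=wseg(q1,A,.2,[([.505,-.412,.17],.0,16)],.5)
q3,L=wseg(q2,[.505,-.412,.17],.0,[([.505,-.412,.072],.0,8)],.5)
E
```

```text
[ 0.52305492 -0.08401715  0.15715564] [ 0.47768905 -0.09980827  0.195     ]
[[0.5,0,-1,-7,-1,0,-0.7],[0.5,-1,-2,-6,-1.1,0,-0.7],[0.5,0,-1,-7,-1,0,-0.8],[0.5,-1,-1,-6,-1,0,-0.7],[0.5,0,-1,-7,-1,0,-0.8],[0.5,0,-1,-7,-1,0,-0.7],[0.5,-1,0,-6,-1.1,0,-0.7],[0.5,0,-1,-7,-1,0,-0.8],[0.5,0,-1,-7,-1,0,-0.7]]
end [ 0.4925 -0.0972  0.1836] [-3.142  0.946 -2.942] 9
q [-0.424, -0.111, -0.645, -1.228, -0.527, 0.007]
[(66, 135, 142, -52), (68, 142, 155, -63), (72, 150, 167, -73)]
[[0.5,3,-20,-1,0.6,0,0.4],[0.5,2,-19,-1,0.6,0,0.4],[0.5,2,-20,0,0.5,0,0.5],[0.5,2,-20,0,0.6,0,0.4],[0.5,2,-20,0,0.6,0,0.4],[0.5,2,-19,0,0.6,0,0.4],[0.5,2,-20,0,0.6,0,0.4],[0.5,1,-20,1,0.5,0,0.5],[0.5,2,-20,0,0.6,0,0.4],[0.5,1,-19,1,0.6,0,0.4],[0.5,1,-20,1,0.6,0,0.4],[0.5,1,-20,2,0.6,0,0.4],[0.5,1,-20,1,0.5,0,0.5],[0.5,1,-19,2,0.6,0,0.4],[0.5,0,-20,2,0.6,0,0.4],[0.5,1,-20,2,0.6,0,0.4]]
end [ 0.5204 -0.4121  0.1585] [-3.141  0.945 -3.141] 16
q [-0.947, 0.272, -0.287, -1.214, -0.779, 0.2]
[[0.5,10,0,7,0,0,0],[0.5,10,0,7,0,0,0],[0.5,10,0,8,0,0,0],[0.5,10,0,7,0,0,0],[0.5,10,0,7,0,0,0],[0.5,10,0,7,0,0,0],[0.5,10,0,7,0,0,0],[0.5,9,0,7,0,0,0]]
end [ 0.5204 -0.412   0.0615] [-3.142  0.945 -3.142] 8
q [-1.019, 0.45, -0.32, -1.393, -0.777, 0.513]
```

```bash
python3 - <<'E'
from tr import *
s=arm.get_state(); q=s["q"]; P,Q=fk(q,K); G=P-Q.apply([0,0,.019])
A=sh2w([-130,-25,215],pose)[0]; M=np.array([.46,-.25,.235])
q1,L=wseg(q,G,YAW+.1,[(A,.25,12)],.5); print([clr2(*x) for x in L[::4]])
q2,L=wseg(q1,A,.25,[(M,.15,8),([.505,-.412,.15],.0,9)],.5)
q3,L=wseg(q2,[.505,-.412,.15],.0,[([.505,-.412,.071],.0,8)],.5)
E
```

```text
[[0.5,-1,-1,-7,-1,0,-0.7],[0.5,-1,-2,-6,-0.9,0,-0.7],[0.5,-1,-1,-7,-1,0,-0.6],[0.5,-2,-1,-7,-0.9,0,-0.7],[0.5,-1,-1,-6,-1,0,-0.7],[0.5,-1,0,-7,-1,0,-0.7],[0.5,-1,-1,-7,-0.9,0,-0.7],[0.5,-1,-1,-6,-1,0,-0.7],[0.5,-1,0,-7,-0.9,0,-0.7],[0.5,-1,-1,-7,-1,0,-0.7],[0.5,-1,0,-7,-1,0,-0.7],[0.5,-1,0,-7,-0.9,0,-0.7]]
end [ 0.4816 -0.0997  0.204 ] [-3.141  0.946 -2.891] 12
q [-0.447, -0.147, -0.625, -1.149, -0.607, -0.045]
[(65, 135, 143, -52), (67, 144, 162, -65), (75, 154, 181, -78)]
[[0.5,1,-18,-6,0.6,0,0.4],[0.5,1,-17,-6,0.6,0,0.4],[0.5,1,-18,-5,0.5,0,0.5],[0.5,1,-18,-5,0.6,0,0.4],[0.5,0,-18,-5,0.6,0,0.4],[0.5,1,-18,-5,0.6,0,0.4],[0.5,0,-18,-5,0.6,0,0.4],[0.5,0,-18,-5,0.5,0,0.5],[0.5,7,-19,8,0.8,0,0.5],[0.5,6,-19,7,0.8,0,0.6],[0.5,6,-18,8,0.8,0,0.5],[0.5,6,-19,8,0.7,0,0.6],[0.5,5,-19,9,0.8,0,0.6],[0.5,6,-18,8,0.8,0,0.5],[0.5,5,-19,9,0.8,0,0.6],[0.5,5,-18,9,0.7,0,0.5],[0.5,5,-18,9,0.8,0,0.6]]
end [ 0.5201 -0.4115  0.1391] [3.141 0.945 3.141] 17
q [-0.961, 0.305, -0.296, -1.251, -0.776, 0.263]
[[0.5,8,0,6,0,0,0],[0.5,8,0,6,0,0,0],[0.5,8,0,5,0,0,0],[0.5,8,0,6,0,0,0],[0.5,8,0,6,0,0,0],[0.5,8,0,6,0,0,0],[0.5,8,0,5,0,0,0],[0.5,8,0,6,0,0,0]]
end [ 0.5202 -0.412   0.0601] [-3.142  0.945 -3.142] 8
q [-1.019, 0.452, -0.321, -1.395, -0.777, 0.516]
```

Request:
servo_tool([
  [0.5,-1,-1,-7,-1,0,-0.7],
  [0.5,-1,-2,-6,-0.9,0,-0.7],
  [0.5,-1,-1,-7,-1,0,-0.6],
  [0.5,-2,-1,-7,-0.9,0,-0.7],
  [0.5,-1,-1,-6,-1,0,-0.7],
  [0.5,-1,0,-7,-1,0,-0.7],
  [0.5,-1,-1,-7,-0.9,0,-0.7],
  [0.5,-1,-1,-6,-1,0,-0.7],
  [0.5,-1,0,-7,-0.9,0,-0.7],
  [0.5,-1,-1,-7,-1,0,-0.7],
  [0.5,-1,0,-7,-1,0,-0.7],
  [0.5,-1,0,-7,-0.9,0,-0.7],
])

```text
t: 31.25
eef_pos: [0.482, -0.1, 0.2038]
ee_rot: [3.141, 0.945, -2.891]
force: [0.6, -0.2, -1.9]
width: 0.057
gripper_force: 25.0
```

Request:
servo_tool([
  [0.5,1,-18,-6,0.6,0,0.4],
  [0.5,1,-17,-6,0.6,0,0.4],
  [0.5,1,-18,-5,0.5,0,0.5],
  [0.5,1,-18,-5,0.6,0,0.4],
  [0.5,0,-18,-5,0.6,0,0.4],
  [0.5,1,-18,-5,0.6,0,0.4],
  [0.5,0,-18,-5,0.6,0,0.4],
  [0.5,0,-18,-5,0.5,0,0.5],
  [0.5,7,-19,8,0.8,0,0.5],
  [0.5,6,-19,7,0.8,0,0.6],
  [0.5,6,-18,8,0.8,0,0.5],
  [0.5,6,-19,8,0.7,0,0.6],
  [0.5,5,-19,9,0.8,0,0.6],
  [0.5,6,-18,8,0.8,0,0.5],
  [0.5,5,-19,9,0.8,0,0.6],
  [0.5,5,-18,9,0.7,0,0.5],
  [0.5,5,-18,9,0.8,0,0.6],
  [0.5,0,0,0,0,0,0],
])

```text
t: 32.75
eef_pos: [0.52, -0.4141, 0.1361]
ee_rot: [3.138, 0.944, 3.136]
force: [0.3, -2.0, -1.4]
width: 0.0568
gripper_force: 25.0
```

```bash
python3 - <<'E'
from tr import *
import st
s=arm.get_state(); q=s["q"]; P,Q=fk(q,K); G=P-Q.apply([0,0,.019]); print(G.round(4),s["force"].round(1),s["width"])
for n in("scene","top"):
    f=arm.grab_frame(n)
    for k in("tray","shaken_jar"): print(n,k,[(round(r["conf"],2),toW(f,r["at"]).round(4).tolist()) for r in arm.recognise(k,f)[:3]])
yaw=np.arctan2(*(-Q.apply([1,0,0]))[[1,0]]); print(yaw)
wseg(q,G,yaw,[([.505,-.412,.071],.0,8)],.5)
E
```

```text
32.75 [-0.964, 0.311, -0.294, -1.252, -0.775, 0.265] [0.52, -0.4141, 0.1361] [3.1381, 0.9436, 3.1356]
[ 0.5046 -0.4141  0.1472] [ 0.3 -2.  -1.4] 0.05682927749415404
scene tray [(0.76, [0.515, -0.4038, 0.0102]), (0.58, [0.3841, -0.5922, 0.0128])]
scene shaken_jar [(0.67, [0.5101, -0.3955, 0.1586])]
top tray [(0.72, [0.5442, -0.381, 0.0011]), (0.53, [0.3574, -0.6768, 0.0014]), (0.33, [0.5884, -0.0896, 0.0536])]
top shaken_jar [(0.61, [0.5021, -0.4057, 0.1738])]
-0.005976709862167097
[[0.5,8,0,6,0.2,-0.1,0],[0.5,7,0,5,-0.1,0,-0.1],[0.5,8,1,6,0,0,0],[0.5,8,0,5,0,0,0],[0.5,7,0,6,-0.1,0,0],[0.5,8,1,6,0,0,-0.1],[0.5,8,0,5,0,0,0],[0.5,8,0,6,-0.1,0,0]]
end [ 0.5201 -0.4121  0.0595] [3.141 0.945 3.142] 8
q [-1.019, 0.452, -0.321, -1.395, -0.777, 0.516]
```

Request:
servo_tool([
  [0.5,8,0,6,0,0,0],
  [0.5,7,0,5,0,0,0],
  [0.5,8,1,6,0,0,0],
  [0.5,8,0,5,0,0,0],
  [0.5,7,0,6,0,0,0],
  [0.5,8,1,6,0,0,0],
  [0.5,8,0,5,0,0,0],
  [0.5,8,0,6,0,0,0],
  [0.5,0,0,0,0,0,0],
])

```text
t: 33.8
eef_pos: [0.5196, -0.4088, 0.0611]
ee_rot: [3.139, 0.944, 3.138]
force: [-0.0, -0.2, -1.3]
width: 0.0568
gripper_force: 25.0
```

Request:
servo_tool([
  [0.5,1.6,0,1.2,0,0,0],
  [0.5,1.6,0,1.2,0,0,0],
  [0.5,0.8,0,0.6,0,0,0],
  [0.5,0,0,0,0,0,0],
])

```text
t: 34.13
eef_pos: [0.5203, -0.4097, 0.058]
ee_rot: [-3.141, 0.946, -3.141]
force: [-0.9, 0.5, -1.8]
width: 0.0568
gripper_force: 25.0
```

Request:
servo_tool([
  [0.5,0.8,0,0.6,0,0,0],
  [0.5,0.8,0,0.6,0,0,0],
  [0.5,0.8,0,0.6,0,0,0],
  [0.5,0.8,0,0.6,0,0,0],
  [0.5,0,0,0,0,0,0],
])

```text
t: 34.55
eef_pos: [0.5201, -0.4096, 0.0532]
ee_rot: [3.141, 0.945, 3.14]
force: [-0.3, 0.7, -1.3]
width: 0.0566
gripper_force: 25.0
```

Request:
servo_tool([
  [0.5,0.8,0,0.6,0,0,0],
  [0.5,0,0,0,0,0,0],
])

```text
t: 34.72
eef_pos: [0.5202, -0.4096, 0.0522]
ee_rot: [3.141, 0.945, 3.14]
force: [-0.6, 0.2, -1.6]
width: 0.0567
gripper_force: 25.0
```

Request:
servo_tool([
  [0.5,0.8,0,0.6,0,0,0],
  [0.5,0,0,0,0,0,0],
])

```text
t: 34.88
eef_pos: [0.5206, -0.4097, 0.052]
ee_rot: [-3.142, 0.947, 3.141]
force: [-1.5, 0.6, 2.3]
width: 0.0567
gripper_force: 25.0
```

Request:
servo_tool([
  [0.5,0.8,0,0.6,0,0,0],
  [0.5,0,0,0,0,0,0],
])

```text
t: 35.05
eef_pos: [0.5209, -0.4097, 0.052]
ee_rot: [-3.141, 0.948, -3.141]
force: [-3.6, 2.4, 9.8]
width: 0.0571
gripper_force: 25.0
```

Request:
servo_tool([
  [0.2,-0.4,0,-0.3,0,0,0],
  [-0.2,0,0,0,0,0,0],
  [-0.6,0,0,0,0,0,0],
  [-0.9,0,0,0,0,0,0],
  [-0.9,0,0,0,0,0,0],
])

```text
t: 35.47
eef_pos: [0.5201, -0.4098, 0.0507]
ee_rot: [3.141, 0.945, 3.14]
force: [-0.0, 0.4, 0.3]
width: 0.0717
gripper_force: 0.0
```

```bash
python3 - <<'E'
from tr import *
s=arm.get_state(); q=s["q"]; print(s["width"])
P,Q=fk(q,K); z=Q.apply([0,0,1])
cart(q,[(P-z*.01*(i+1),Q) for i in range(9)],-1)
E
```

```text
0.07174708235813418
[[-1,0,0,-10,0,0,0],[-1,0,0,-10,0,0,0],[-1,0,0,-10,0,0,0],[-1,0,0,-10,0,0,0],[-1,0,0,-10,0,0,0],[-1,0,0,-10,0,0,0],[-1,0,0,-10,0,0,0],[-1,0,0,-10,0,0,0],[-1,0,0,-10,0,0,0]]
end [ 0.4472 -0.4098  0.1034] [3.141 0.945 3.14 ] 9
q [-1.116, 0.336, -0.374, -1.288, -0.86, 0.455]
```

Request:
servo_tool([
  [-0.9,0,0,0,0,0,0],
  [-0.9,0,0,0,0,0,0],
  [-0.9,0,0,-8,0,0,0],
  [-0.9,0,0,-10,0,0,0],
  [-0.9,0,0,-10,0,0,0],
  [-0.9,0,0,-10,0,0,0],
  [-0.9,0,0,-10,0,0,0],
  [-0.9,0,0,-10,0,0,0],
  [-0.9,0,0,-10,0,0,0],
  [-0.9,0,0,-10,0,0,0],
  [-0.9,-15,0,-10,0,0,0],
  [-0.9,-15,0,-10,0,0,0],
  [-0.9,0,0,0,0,0,0],
])

```text
t: 36.55
eef_pos: [0.4586, -0.411, 0.1368]
ee_rot: [-3.134, 0.948, -3.136]
force: [0.8, -0.1, 0.8]
width: 0.0829
gripper_force: 0.0
```

```bash
python3 - <<'E'
from h import *
f=arm.grab_frame("scene"); save(f,"fin")
print([(round(r["conf"],2),toW(f,r["at"]).round(4).tolist()) for r in arm.recognise("shaken_jar",f)[:3]])
E
```

```text
[(0.73, [0.5011, -0.3927, 0.0652])]
```

View pics/fin.png

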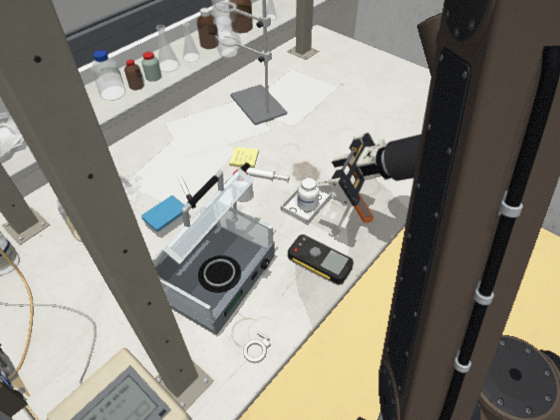

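The final picture shows the jar upright in the white tray at pixel (307, 195). The flap is propped on its stay around (210, 215), the bystanders are where they were, and the gripper is clear.

```bash
python3 -c "
from station import arm
print(arm.job_done())"
```

```text
the job is handed in; nothing more can be done
None
```

The job is handed in at about 37 s of the 72 s allowed: the flap is propped on the fully raised stay, and the jar was set down upright in the white tray. The last camera picture showed nothing else out of place; no verdict came back.

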